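Nest the graded parts pots in their carrier and bar it for transport

TASK

Get the steel parts pots ready to travel with the machine: first take the loose retaining bar off the two posts of the green carrier and put it aside, then nest every pot standing about the bench, in size order, upright and fully down, one inside the other in the big pot that stands in the carrier. When all are nested, lay the bar back across both posts, flat in the two saddles and centred. Do not knock over the grease jar that stands among them.

Things in the scene. Friction and masses are not known exactly. Their poses are not given: they have to be found in the camera images.
- carrier: fixed green carrier: deck 180 (x) by 300 mm (y), 8 mm thick, with a ring in the middle (inside 148 mm, its top 18 mm above the bench) and at y = +-125 mm two posts 64 (x) by 30 mm (y), 150 mm high (220 mm between them); on each a saddle: floor at 150 mm, open along y, between cheeks 44 mm apart in x, 12 mm high. Origin on the bench under its centre; yaw up to 0.25 rad
- seat (a point): centre of the carrier's deck inside the ring, on the deck's top, 8 mm above the bench; axes as the carrier's
- saddle_l (a point): middle of the floor of the saddle on the carrier's +y post, 150 mm above the bench
- saddle_r (a point): middle of the floor of the saddle on the carrier's -y post
- bar: loose plain aluminium flat bar, 300 mm long (its y), 30 mm wide (x), 12 mm thick (z), 290 g; origin at the centre of its underside. It starts lying in the two saddles, along the carrier's y, 150 mm above the bench
- pot_140: loose steel pot, outside 140 mm across at the rim, 134 mm at the foot, 60 mm high, wall 3 mm, inner floor 15 mm up, 500 g; origin at the centre of its underside, z up. It starts in the carrier's ring and stays there as the outermost of the nest
- pot_121: loose steel pot, outside 121 mm across at the rim, 115 mm at the foot, 60 mm high, wall 3 mm, inner floor 15 mm up, 300 g; origin at the centre of its underside, z up. Stands on the bench or is absent. Can be pinched by the wall at the rim. Nested, its rim stands 15 mm above that of the pot it stands in, with 7 mm play round it between neighbouring sizes
- pot_102: loose steel pot, outside 102 mm across at the rim, 96 mm at the foot, 60 mm high, wall 3 mm, inner floor 15 mm up, 250 g; origin at the centre of its underside, z up. Stands on the bench or is absent. Can be pinched by the wall at the rim. Nested, its rim stands 15 mm above that of the pot it stands in, with 7 mm play round it between neighbouring sizes
- pot_83: loose steel pot, outside 83 mm across at the rim, 77 mm at the foot, 60 mm high, wall 3 mm, inner floor 15 mm up, 200 g; origin at the centre of its underside, z up. Stands on the bench or is absent. Can be pinched by the wall at the rim. Nested, its rim stands 15 mm above that of the pot it stands in, with 7 mm play round it between neighbouring sizes
- pot_64: loose steel pot, outside 64 mm across at the rim, 58 mm at the foot, 60 mm high, wall 3 mm, inner floor 15 mm up, 150 g; origin at the centre of its underside, z up. Stands on the bench or is absent. Can be pinched by the wall at the rim. Nested, its rim stands 15 mm above that of the pot it stands in, with 7 mm play round it between neighbouring sizes
- pot_46: loose steel pot, outside 46 mm across at the rim, 40 mm at the foot, 60 mm high, wall 3 mm, inner floor 15 mm up, 110 g; origin at the centre of its underside, z up. Stands on the bench or is absent. Can be pinched by the wall at the rim. Nested, its rim stands 15 mm above that of the pot it stands in, with 7 mm play round it between neighbouring sizes
- grease_jar: bystander: round grey jar, 64 mm diameter, 75 mm high, among the pots; origin at the centre of its underside
There are look-alikes about, which are no part of the job. Leave any red or turquoise look-alike of the pot_46 alone.

How it is judged (in metres and radians):
On the way, in this order (a step that is already met when the one before it is completed fails the run):
1. the bar has been taken off the carrier: its centre more than 90 mm aside of the carrier's centre (horizontal distance between bar and carrier above 0.09 m), for 0.2 s.
2. all pots present are nested in the pot in the carrier, upright and fully down (horizontal distance between each of pot_140, pot_121, pot_102, pot_83, pot_64, pot_46 and seat below 0.05 m and z of pot_140 in the frame of seat between -0.004 and 0.005 m and angle between each of pot_140, pot_121, pot_102, pot_83, pot_64, pot_46's own z axis and vertical below 0.12 rad and z of pot_121 in the frame of seat between -0.004 and 0.02 m and horizontal distance between pot_121 and pot_140 below 0.013 m and z of pot_102 in the frame of seat between -0.004 and 0.035 m and horizontal distance between pot_102 and pot_121 below 0.013 m and z of pot_83 in the frame of seat between -0.004 and 0.05 m and horizontal distance between pot_83 and pot_102 below 0.013 m and z of pot_64 in the frame of seat between -0.004 and 0.065 m and horizontal distance between pot_64 and pot_83 below 0.013 m and z of pot_46 in the frame of seat between -0.004 and 0.08 m and horizontal distance between pot_46 and pot_64 below 0.013 m), for 0.3 s.
At the end, for the whole second after the job is handed in: All pots present nested in the carrier: within 50 mm of the seat, 13 mm of the next size's axis, upright within 7 degrees, within 5 mm of fully down; the bar in both saddles: 4 mm in height, 20 mm along, 12 mm across, 0.12 rad; all at rest (all of step 2 and z of bar in the frame of carrier between 0.146 and 0.154 m and angle between the y axis of bar and the y axis of carrier, either way round below 0.12 rad and y of bar in the frame of carrier between -0.02 and 0.02 m and x of bar in the frame of carrier between -0.012 and 0.012 m and linear speed of each of bar, pot_140, pot_121, pot_102, pot_83, pot_64, pot_46 below 0.02 m/s); the robot touches nothing.
It fails at once if the grease jar is knocked over (angle between grease_jar's own z axis and vertical above 0.8 rad).
Of pot_121, pot_102, pot_83, pot_64, pot_46 only 4 to 5 are there at a start; the rules pass over those that are not, and their reading is None.
At some moment in a run one of pot_121, pot_102, pot_83, pot_64, pot_46 may be knocked a few centimetres aside while the robot is not near it.
It also fails if it takes over 192 s, if anything falls off the work surface, if the arm or the gripper's body presses on something with over 40 N, if the wrist force passes 120 N, or if a joint passes its speed limit or range.

ROBOT

A 6-joint arm with a two-finger parallel gripper is mounted at the origin on the work surface. World frame = base frame: x ahead of the robot, y to its left, z up, the work surface at z = 0. Lengths are in m, angles in degrees, forces in N, time in s.
With the tool pointing down it reaches from about 0.25 to 0.725 m from the base axis. Payload 9.7 kg.
Tool frame: the origin (TCP) lies between the finger pads; the fingertips stand 17 mm ahead of it and the grasp point (between the pads) lies 2 mm behind it; z points along the fingers, y is the direction in which the jaws open and shut (so a half turn about z gives the same grasp; the last joint's range is limited). The gripper opens to 85 mm and grips with 20 to 120 N. Pads are 22 mm wide; open, the fingers measure 114 mm over their backs; the gripper's body (76 mm by 85 mm) begins 54 mm behind the grasp point. The pads swing forward as they close: fully open they stand 13 mm farther back than shut.
Start: joints at [-77.177, 4.979, 10.078, 95.1, 0, 90], TCP at [0.122, -0.536, 0.248] pointing down, gripper open.
Joint ranges: [-179.16, 179.16], [-48.56, 103.87], [-65.8, 70.77], [-126.05, 130.52], [-82.76, 87.17], [-180, 180]. Speed limits (degrees/s): [127.2, 127.2, 147.25, 180, 180, 180].

INTERFACE

Orientations are given as [roll, pitch, yaw] about the fixed x, y, z axes, in that order (R = Rz(yaw) Ry(pitch) Rx(roll)).
In Python, from workcell import monitor, cams, order gives the robot as it stands. The module is installed in compiled form; this text tells all that it offers.
- The arm moves only by the shell command python3 -m handwheel 'ROWS' [OPENING] [FORCE]. ROWS is JSON, a list of rows, each a list of 6 numbers: the shift along the tool's x, y, z in m, then the turn, a rotation vector about the tool's x, y, z in degrees. In form: [[tx, ty, tz, wx, wy, wz], ...]. A call has exactly 8 rows; each row shifts and turns the commanded pose from where the row before left it, along the tool's axes as they then stand; what a row does not reach is not made up. A row lasts 1/12 s, in which the tool goes at most 41.7 mm and 7.16 degrees, less where a joint would pass 70% of its speed; a pose out of reach is approached as far as the arm can. A call is refused whole if a number of a shift passes 0.0417 or a number of a turn 7.16, either way. A call with a gripper value outside its range is refused whole. OPENING is the opening, from -1 (shut) to 1 (fully open), set as the call begins (- or left out, the last holds). The fingers move at their own pace and stop on an object; FORCE is the grip in N (left out, the last holds). Time passes only in rows, so rows that do not move let the fingers close, or fill a call up. It gives the time, the measured TCP pose, the force and the opening at its end, in the units of the state.
- monitor.get_obs(): the state, without advancing time (a new reading comes with each control period).
- cams.camera(name): name is "scene" or "side" or "wrist"; returns a dict with "img" (480x640x3 uint8, red, green, blue), "depth" (480x640 float32, m along the optical axis (not along the pixel's ray), 0 where there is no reading), "fx", "fy", "cx", "cy" (pixels), "rvec" (rotation vector, rad) and "tvec" (3), from world to camera coordinates, as OpenCV has them; the wrist camera has in their place "tool_from_camera" (4x4, takes a point from camera to tool coordinates, whose origin is the TCP and whose axes are the flange's). Camera axes: x right, y down, z forward; pixel columns grow to the right and rows downward; lengths in m; the calibration is good to about 2 mm. A picture is of the moment at which its call begins: read the wrist's pose just before it.
- order.job_done(): hands the job in, once; it reports no verdict.
The state is a dict: "time": time; "q": joint angles; "qd": joint speeds; "joint_efforts": joint torques, N m; "ee_pos": TCP position; "tcp_rot": TCP orientation; "wrist_force": force on the tool from outside, world axes, zero at the start; "torque": the same for the moment, N m; "opening": finger opening in m.
Only numpy, scipy, OpenCV 4.12 (cv2) and the standard library are available. Lean on these libraries where they do the work, as an engineer would, in place of code of your own. Each camera call takes 0.05 s, during which the arm holds its last target. There are 200 camera calls.

## Working session

There is one attempt and no reset: what is moved stays moved. The work goes in short steps, Python scripts to look and compute and a shell command to move; the robot and the scene stay as the last step left them, time stands still between calls to the robot, and variables do not carry over. Pictures are saved under pics/ and viewed, about 12 in all and at most 16, crops included, and the job is handed in when it is done.

```bash
mkdir -p pics; ls; cat > h.py <<'E'
import numpy as np, cv2
from workcell import monitor, cams, order
from scipy.spatial.transform import Rotation as R
def toolT():
    o=monitor.get_obs(); T=np.eye(4); T[:3,:3]=R.from_euler('xyz',o['tcp_rot'],degrees=True).as_matrix(); T[:3,3]=o['ee_pos']; return T
def shot(name):
    T=toolT(); c=cams.camera(name)
    if name=='wrist': W=T@c['tool_from_camera']
    else:
        M=np.eye(4); M[:3,:3]=cv2.Rodrigues(np.array(c['rvec'],float))[0]; M[:3,3]=np.ravel(c['tvec']); W=np.linalg.inv(M)
    v,u=np.mgrid[0:480,0:640]; d=c['depth']
    P=np.stack([(u-c['cx'])/c['fx']*d,(v-c['cy'])/c['fy']*d,d],-1)@W[:3,:3].T+W[:3,3]
    P[d==0]=np.nan
    c['P']=P; c['W']=W; return c
def save(c,fn): cv2.imwrite('pics/'+fn,c['img'][:,:,::-1])
E
python3 - <<'E'
from h import *
o=monitor.get_obs(); print(o)
for n in('scene','side'):
    c=shot(n); save(c,n+'0.png'); np.savez(n+'0.npz',P=c['P'],img=c['img']); print(n,c['W'])
E
```

```text
pics
{'time': 0.0, 'q': array([-7.71791691e+01,  5.01015478e+00,  1.00355610e+01,  9.51003797e+01,
        2.51927641e-04,  8.99985950e+01]), 'qd': array([ 0.03074932,  0.08377186, -0.2101531 ,  0.09899722, -0.03680067,
       -0.05522014]), 'joint_efforts': array([-7.01166337e-04, -5.20381951e+01,  4.64807332e+01,  1.60943315e-02,
        6.80765243e-05,  4.08468054e-05]), 'ee_pos': array([ 0.1220017 , -0.53608496,  0.24760205]), 'tcp_rot': array([-1.79925027e+02, -2.53765876e-04,  1.28222355e+01]), 'wrist_force': array([-0.70599085,  0.01766937, -0.9357746 ]), 'torque': array([-0.01200788,  0.00548595,  0.02568883]), 'opening': 0.08528787901572406}
scene [[-0.89409585  0.30323875 -0.32960411  0.94152531]
 [ 0.44738004  0.57007481 -0.68910508  0.95706473]
 [-0.02106436 -0.76358429 -0.64536449  0.96536152]
 [ 0.          0.          0.          1.        ]]
side [[-0.95452115 -0.19834869  0.22259193  0.25424698]
 [-0.2978913   0.60380357 -0.73937948  0.84457708]
 [ 0.01225315 -0.77206156 -0.63542963  0.79311058]
 [ 0.          0.          0.          1.        ]]
```

View pics/scene0.png

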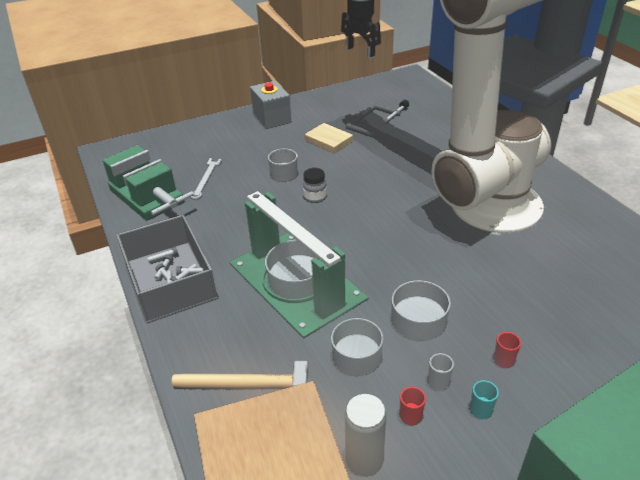

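View pics/side0.png

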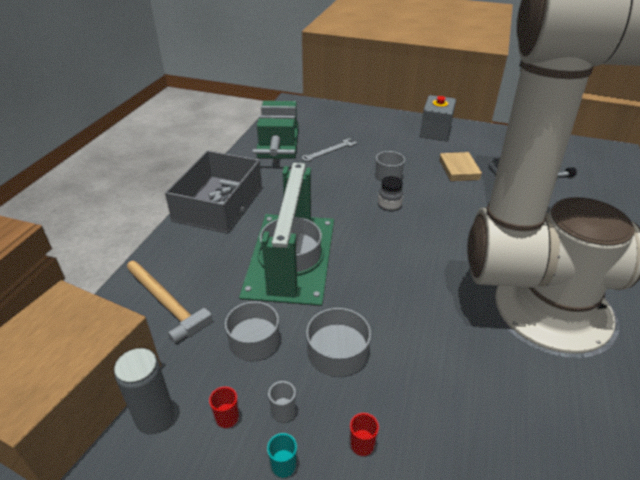

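Scene view: bar across the posts (255,197)-(333,258), pot_140 in the ring (293,270). Steel pots at (420,308), (357,345), (440,370) and (283,164). The jar is the black-lidded one (315,185). Look-alikes are red (507,350) and (412,405) and turquoise (484,400). I take the grey (440,370) as pot_46. Next I measure.

```bash
cat >> h.py <<'E'
from scipy.optimize import least_squares
def circ(xy):
    c0=np.median(xy,0); f=lambda p:np.hypot(*(xy-p[:2]).T)-p[2]
    s=least_squares(f,[*xy.mean(0),.04],loss='soft_l1',f_scale=.002); return s.x,np.abs(s.fun).mean()
def rim(P,box,zlo,zhi):
    u0,v0,u1,v1=box; q=P[v0:v1,u0:u1].reshape(-1,3); q=q[(q[:,2]>zlo)&(q[:,2]<zhi)]
    s,e=circ(q[:,:2]); return np.round([*s[:2],2*s[2],e],4),len(q)
E
python3 - <<'E'
from h import *
B={'scene':{'121':(385,275,455,340),'102':(325,312,390,375),'46':(424,350,458,390),'x':(262,145,303,182),'jar':(300,165,330,205)},
'side':{'121':(300,300,376,378),'102':(220,298,285,360),'46':(265,378,300,425),'x':(370,148,408,178),'jar':(376,175,405,212)}}
for n in B:
    d=np.load(n+'0.npz');P=d['P']
    for k,b in B[n].items(): print(n,k,rim(P,b,*((.05,.064) if k!='jar' else (.066,.085))))
    z=P[...,2]
    # bar: top at .162
    m=(z>.156)&(z<.168)&(np.ptp(d['img'],axis=2)<25)&(d['img'].mean(2)>110)&(P[...,0]<.85)&(P[...,0]>.1)&(P[...,1]<.5)
    m=cv2.morphologyEx(m.astype('uint8'),cv2.MORPH_OPEN,np.ones((3,3)))
    nl,l,st,_=cv2.connectedComponentsWithStats(m); i=1+np.argmax(st[1:,4]); q=P[l==i][:,:2]
    r=cv2.minAreaRect((q*1000).astype('float32')); print(n,'bar',r,st[i],np.median(z[l==i]), cv2.fitLine((q*1000).astype('float32'),cv2.DIST_L2,0,.01,.01).ravel())
E
```

```text
scene 121 (array([0.4075, 0.2529, 0.117 , 0.0013]), 525)
scene 102 (array([0.572 , 0.2789, 0.0981, 0.0012]), 499)
scene 46 (array([0.4613, 0.4062, 0.0421, 0.0011]), 228)
scene x (array([ 0.445 , -0.3987,  0.079 ,  0.0021]), 205)
scene jar (array([ 0.4135, -0.2567,  0.0429,  0.0053]), 247)
scene bar ((589.3827514648438, 13.044158935546875), (35.78470230102539, 303.7261962890625), 12.78283405303955) [ 247  192   93   72 1360] 0.1615656336731161 [ 2.1950901e-01 -9.7561049e-01  5.8930585e+02  2.4455294e+01]
side 121 (array([0.4072, 0.255 , 0.1169, 0.0009]), 642)
side 102 (array([0.5716, 0.2808, 0.0981, 0.0009]), 518)
side 46 (array([0.4606, 0.4084, 0.0422, 0.0008]), 281)
side x (array([ 0.4447, -0.3963,  0.079 ,  0.0017]), 208)
side jar (array([ 0.4119, -0.2542,  0.0429,  0.0054]), 251)
side bar ((590.2918090820312, 13.829742431640625), (30.700332641601562, 301.5933532714844), 12.403956413269043) [ 272  163   33   82 1135] 0.16160118626596431 [ 2.1775597e-01 -9.7600323e-01  5.8591986e+02  3.1140350e+01]
```

Pots present: 121 (0.4075,0.254), 102 (0.572,0.280), 83 (0.445,-0.398), 46 (0.461,0.407). No pot_64 seen so far. Bar is at about (0.590,0.013), yaw 12.7°. I'll use one tool yaw of 102.7° (tool x = carrier +y, tool y = carrier +x).

```bash
python3 -m handwheel '[[0.024,-0.018,0,0,0,0],[0.024,-0.018,0,0,0,0],[0.024,-0.018,0,0,0,0],[0.024,-0.018,0,0,0,0],[0.024,-0.018,0,0,0,0],[0.024,-0.018,0,0,0,0],[0.024,-0.018,0,0,0,0],[0.024,-0.018,0,0,0,0]]' 1 60
python3 -m handwheel '[[0.024,-0.018,0,0,0,0],[0.024,-0.018,0,0,0,0],[0.024,-0.018,0,0,0,0],[0.024,-0.018,0,0,0,0],[0.024,-0.018,0,0,0,0],[0.024,-0.018,0,0,0,0],[0.024,-0.018,0,0,0,0],[0.024,-0.018,0,0,0,0]]'
python3 -c "
from h import *
print(monitor.get_obs()['q'])
c=shot('wrist');save(c,'w1.png');print(c['tool_from_camera'])"
```

```text
time: 0.77
ee_pos: [0.2779, -0.352, 0.248]
tcp_rot: [-180.0, 0.0, 12.8]
wrist_force: [0.5, 0.2, 0.3]
opening: 0.0854
time: 1.43
ee_pos: [0.4332, -0.1689, 0.2481]
tcp_rot: [-180.0, 0.0, 12.8]
wrist_force: [0.3, -0.5, -0.6]
opening: 0.0856
[-2.12959698e+01 -6.60033494e+00 -1.39183550e+00  9.52266486e+01
 -3.78706514e-03  1.45879738e+02]
[[-7.61348348e-05 -9.56819643e-01 -2.90682242e-01  7.41338232e-02]
 [ 9.99999905e-01  5.15804261e-05 -4.31701613e-04 -2.29078038e-04]
 [ 4.28054097e-04 -2.90682247e-01  9.56819548e-01 -1.25071347e-01]
 [ 0.00000000e+00  0.00000000e+00  0.00000000e+00  1.00000000e+00]]
```

View pics/w1.png

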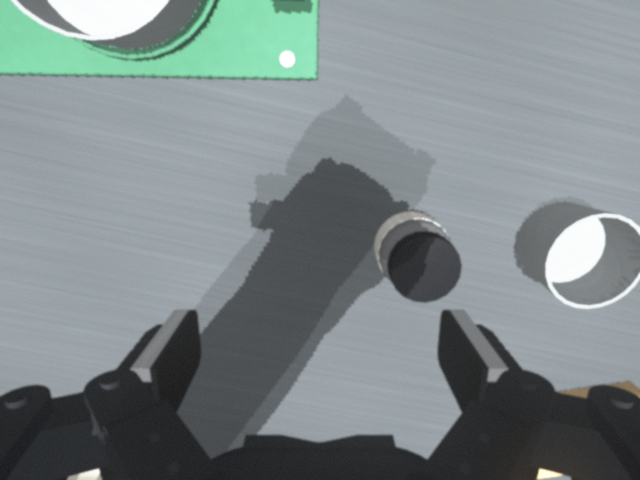

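Wrist view: carrier corner upper left (290,60), jar (420,260), pot_83 (595,260); the way is clear. On to above the bar.

```bash
python3 -m handwheel '[[0.0242,-0.0178,0,0,0,0],[0.0242,-0.0178,0,0,0,0],[0.0242,-0.0178,0,0,0,0],[0.0242,-0.0178,0,0,0,0],[0.0242,-0.0178,0,0,0,0],[0.0242,-0.0178,0,0,0,0],[0.0242,-0.0178,0,0,0,0],[0.0242,-0.0178,0,0,0,0]]' 
python3 -m handwheel '[[0,0,0,0,0,-5.62],[0,0,0,0,0,-5.62],[0,0,0,0,0,-5.62],[0,0,0,0,0,-5.62],[0,0,0,0,0,-5.62],[0,0,0,0,0,-5.62],[0,0,0,0,0,-5.62],[0,0,0,0,0,-5.62]]' -0.1
python3 -m handwheel '[[0,0,0,0,0,-5.62],[0,0,0,0,0,-5.62],[0,0,0,0,0,-5.62],[0,0,0,0,0,-5.62],[0,0,0,0,0,-5.62],[0,0,0,0,0,-5.62],[0,0,0,0,0,-5.62],[0,0,0,0,0,-5.62]]'
python3 -m handwheel '[[0,0,0,0,0,0],[0,0,0,0,0,0],[0,0,0,0,0,0],[0,0,0,0,0,0],[0,0,0,0,0,0],[0,0,0,0,0,0],[0,0,0,0,0,0],[0,0,0,0,0,0]]'
python3 - <<'E'
from h import *
print(monitor.get_obs()['q'])
c=shot('wrist');save(c,'w2.png'); np.savez('w2.npz',P=c['P'],img=c['img'])
P=c['P'];z=P[...,2]
for lo,hi,g in((.157,.168,0),(.157,.168,1)):
    I=c['img'].astype(int); green=(I[...,1]-I[...,0]>25)
    m=(z>lo)&(z<hi)&(green==bool(g)); q=P[m][:,:2]
    print(g,m.sum(),cv2.minAreaRect((q*1000).astype('float32')))
E
```

```text
time: 2.15
ee_pos: [0.5904, 0.0129, 0.2478]
tcp_rot: [-180.0, 0.0, 12.8]
wrist_force: [1.1, -0.1, 0.5]
opening: 0.0855
time: 2.82
ee_pos: [0.5896, 0.0115, 0.2478]
tcp_rot: [-180.0, 0.0, 58.1]
wrist_force: [0.4, -0.4, 0.1]
opening: 0.0385
time: 3.48
ee_pos: [0.5896, 0.0115, 0.2478]
tcp_rot: [-180.0, -0.0, 103.0]
wrist_force: [-0.4, -0.3, 0.2]
opening: 0.0384
time: 4.15
ee_pos: [0.5897, 0.0116, 0.2483]
tcp_rot: [180.0, 0.0, 102.7]
wrist_force: [0.4, -0.2, -0.7]
opening: 0.0385
[ 1.12474196e+00  1.05927191e+01  1.63160962e+01  9.57221086e+01
 -4.17448020e-04  7.84036994e+01]
0 24402 ((592.2804565429688, 12.093147277832031), (63.70683288574219, 251.7672576904297), 11.530633926391602)
1 1672 ((591.4779663085938, 13.215347290039062), (64.19981384277344, 249.42694091796875), 11.902170181274414)
```

View pics/w2.png

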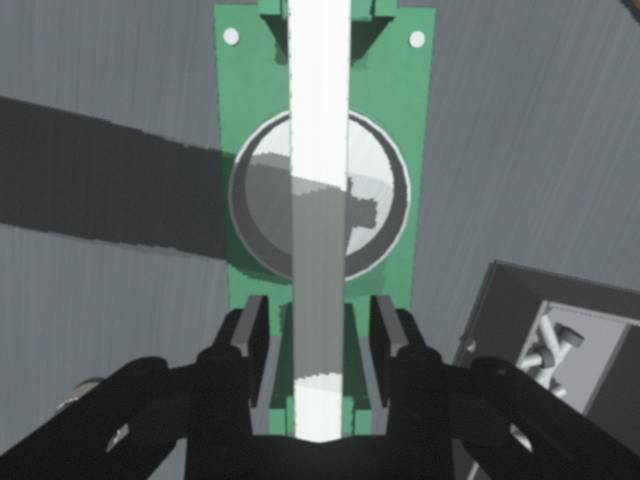

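Wrist view: bar centred at columns 292–348 between the fingers, parallel to the tool; pot_140 is seated in the ring at (320,195). Grip with the finger tips and lift.

```bash
python3 -m handwheel '[[0,0,0.02,0,0,0],[0,0,0.02,0,0,0],[0,0,0.02,0,0,0],[0,0,0.01,0,0,0],[0,0,0.01,0,0,0],[0,0,0.003,0,0,0],[0,0,0,0,0,0],[0,0,0,0,0,0]]'
python3 -m handwheel '[[0,0,0,0,0,0],[0,0,0,0,0,0],[0,0,0,0,0,0],[0,0,0,0,0,0],[0,0,0,0,0,0],[0,0,0,0,0,0],[0,0,0,0,0,0],[0,0,0,0,0,0]]' -1 80
python3 -m handwheel '[[0,0,-0.003,0,0,0],[0,0,-0.006,0,0,0],[0,0,-0.01,0,0,0],[0,0,-0.01,0,0,0],[0,0,-0.01,0,0,0],[0,0,-0.01,0,0,0],[0,0,0,0,0,0],[0,0,0,0,0,0]]'
python3 - <<'E'
from h import *
c=shot('side');save(c,'s1.png')
P=c['P'];I=c['img'].astype(int)
z=P[...,2]; m=(z>.19)&(z<.225)&(P[...,0]>.45)&(np.ptp(I,2)<25)&(P[...,0]<.7)&(abs(P[...,1])<.2)
print(np.percentile(z[m],[5,50,95]))
cv2.imwrite('pics/s1c.png',cv2.resize(c['img'][80:330,190:380,::-1],None,fx=3,fy=2.4))
E
```

```text
time: 4.87
ee_pos: [0.59, 0.0116, 0.1662]
tcp_rot: [179.9, 0.0, 102.7]
wrist_force: [-0.2, -0.3, -0.0]
opening: 0.0384
time: 5.53
ee_pos: [0.5903, 0.0116, 0.1668]
tcp_rot: [179.9, 0.0, 102.7]
wrist_force: [-0.6, -1.3, 6.7]
opening: 0.0278
time: 6.2
ee_pos: [0.5901, 0.0116, 0.2152]
tcp_rot: [179.9, 0.0, 102.7]
wrist_force: [0.5, -0.1, -3.0]
opening: 0.0275
[0.2029874  0.20995184 0.21599507]
```

View pics/s1c.png

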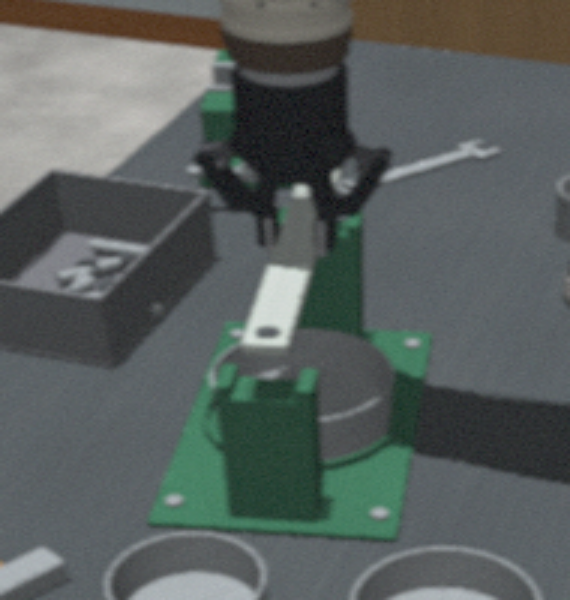

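The bar is held level and off both saddles. Move it 0.23 m toward the robot and lower it.

```bash
python3 -m handwheel '[[0,-0.02875,0,0,0,0],[0,-0.02875,0,0,0,0],[0,-0.02875,0,0,0,0],[0,-0.02875,0,0,0,0],[0,-0.02875,0,0,0,0],[0,-0.02875,0,0,0,0],[0,-0.02875,0,0,0,0],[0,-0.02875,0,0,0,0]]'
python3 -m handwheel '[[0,0,0.025,0,0,0],[0,0,0.03,0,0,0],[0,0,0.03,0,0,0],[0,0,0.03,0,0,0],[0,0,0.03,0,0,0],[0,0,0.025,0,0,0],[0,0,0.015,0,0,0],[0,0,0.005,0,0,0]]'
python3 -m handwheel '[[0,0,0.001,0,0,0],[0,0,0.001,0,0,0],[0,0,0.001,0,0,0],[0,0,0.001,0,0,0],[0,0,0,0,0,0],[0,0,0,0,0,0],[0,0,0,0,0,0],[0,0,0,0,0,0]]'
```

```text
time: 6.92
ee_pos: [0.3638, -0.0393, 0.2135]
tcp_rot: [-180.0, -0.0, 102.8]
wrist_force: [-0.4, -0.2, -2.1]
opening: 0.0276
time: 7.58
ee_pos: [0.3633, -0.0389, 0.0212]
tcp_rot: [-179.8, -0.1, 102.7]
wrist_force: [0.0, -0.3, -2.0]
opening: 0.0275
time: 8.25
ee_pos: [0.3655, -0.0392, 0.0205]
tcp_rot: [180.0, 0.0, 102.7]
wrist_force: [-0.4, 0.6, -2.4]
opening: 0.028
```

```bash
python3 -m handwheel '[[0,0,0.001,0,0,0],[0,0,0.001,0,0,0],[0,0,0.001,0,0,0],[0,0,0,0,0,0],[0,0,0,0,0,0],[0,0,0,0,0,0],[0,0,0,0,0,0],[0,0,0,0,0,0]]'
python3 -m handwheel '[[0,0,0.001,0,0,0],[0,0,0.001,0,0,0],[0,0,0,0,0,0],[0,0,0,0,0,0],[0,0,0,0,0,0],[0,0,0,0,0,0],[0,0,0,0,0,0],[0,0,0,0,0,0]]'
```

```text
time: 8.92
ee_pos: [0.3654, -0.0392, 0.0173]
tcp_rot: [-180.0, -0.0, 102.7]
wrist_force: [-0.6, -0.1, -2.6]
opening: 0.0278
time: 9.58
ee_pos: [0.3656, -0.0392, 0.0169]
tcp_rot: [180.0, 0.0, 102.7]
wrist_force: [-7.0, 1.5, 17.3]
opening: 0.0278
```

```bash
python3 -m handwheel '[[0,0,-0.001,0,0,0],[0,0,-0.001,0,0,0],[0,0,0,0,0,0],[0,0,0,0,0,0],[0,0,0,0,0,0],[0,0,0,0,0,0],[0,0,0,0,0,0],[0,0,0,0,0,0]]' -0.1
python3 -m handwheel '[[0,0,-0.01,0,0,0],[0,0,-0.02,0,0,0],[0,0,-0.03,0,0,0],[0,0,-0.03,0,0,0],[0,0,-0.03,0,0,0],[0,0,-0.02,0,0,0],[0,0,-0.01,0,0,0],[0,0,0,0,0,0]]'
cat > m.py <<'E'
from h import *
import sys
B={'scene':{'121':(385,275,455,340),'102':(325,312,390,375),'46':(424,350,458,390),'83':(262,145,303,182),'140':(262,235,325,300)},
'side':{'121':(300,300,376,378),'102':(220,298,285,360),'46':(265,378,300,425),'83':(370,148,408,178),'140':(255,215,328,275)}}
for n in B:
    c=shot(n); save(c,f'{n}_{sys.argv[1]}.png'); np.savez(n+'L.npz',P=c['P'],img=c['img']);P=c['P']
    for k,b in B[n].items():
        try: print(n,k,*rim(P,b,*((.05,.064) if k!='140' else (.062,.072))))
        except Exception as e: print(n,k,e)
    I=c['img'].astype(int)
    m=(I[...,1]-I[...,0]>20)&(I[...,1]-I[...,2]>5)&(P[...,0]>.45)&(P[...,0]<.75)&(abs(P[...,1])<.25)
    for lo,hi in((.155,.17),(.003,.013)):
        mm=m&(P[...,2]>lo)&(P[...,2]<hi); print(n,lo,cv2.minAreaRect((P[mm][:,:2]*1000).astype('float32')))
E
python3 m.py a
```

```text
time: 10.25
ee_pos: [0.3654, -0.0392, 0.0172]
tcp_rot: [-180.0, -0.0, 102.7]
wrist_force: [0.4, 0.2, -0.0]
opening: 0.0383
time: 10.92
ee_pos: [0.3663, -0.0393, 0.1697]
tcp_rot: [179.8, 0.1, 102.7]
wrist_force: [0.2, 0.8, -0.2]
opening: 0.0387
scene 121 [0.4077 0.253  0.1169 0.0012] 535
scene 102 [0.5721 0.2789 0.0981 0.0012] 488
scene 46 [0.4613 0.4063 0.0422 0.0012] 229
scene 83 [ 0.445  -0.3982  0.0793  0.0021] 208
scene 140 [0.5883 0.0242 0.1372 0.0088] 375
scene 0.155 ((590.984375, 21.148040771484375), (65.65211486816406, 284.6492614746094), 11.880348205566406)
scene 0.003 ((566.1017456054688, 15.07342529296875), (236.05043029785156, 304.9539794921875), 12.195638656616211)
side 121 [0.4073 0.2549 0.117  0.0009] 649
side 102 [0.5716 0.2808 0.0981 0.001 ] 520
side 46 [0.4607 0.4083 0.0421 0.0009] 283
side 83 [ 0.4366 -0.3955  0.0935  0.0015] 40
side 140 [0.5884 0.026  0.1367 0.0037] 282
side 0.155 ((591.3521118164062, 22.241058349609375), (64.5422592163086, 286.0593566894531), 11.894002914428711)
side 0.003 ((591.818115234375, 20.971099853515625), (181.0267333984375, 307.8322448730469), 12.252069473266602)
```

Carrier centre is about (0.591,0.0215), yaw about 12°. The bar had been sitting about 8 mm off along y. pot_140 is at (0.588,0.025). Now pot_121.

```bash
python3 -m handwheel '[[0.03465,0.0057,0,0,0,0],[0.03465,0.0057,0,0,0,0],[0.03465,0.0057,0,0,0,0],[0.03465,0.0057,0,0,0,0],[0.03465,0.0057,0,0,0,0],[0.03465,0.0057,0,0,0,0],[0.03465,0.0057,0,0,0,0],[0.03465,0.0057,0,0,0,0]]'
python3 -m handwheel '[[0,0,0.01,0,0,0],[0,0,0.02,0,0,0],[0,0,0.02,0,0,0],[0,0,0.02,0,0,0],[0,0,0.02,0,0,0],[0,0,0.01,0,0,0],[0,0,0.004,0,0,0],[0,0,0,0,0,0]]'
python3 -c "
from h import *
c=shot('wrist');save(c,'w3.png')"
```

```text
time: 11.68
ee_pos: [0.3475, 0.2427, 0.1655]
tcp_rot: [-179.9, 0.1, 102.8]
wrist_force: [1.4, -1.0, 0.4]
opening: 0.0384
time: 12.35
ee_pos: [0.348, 0.2406, 0.062]
tcp_rot: [-179.9, 0.1, 102.7]
wrist_force: [-0.3, 0.5, 0.0]
opening: 0.0385
```

View pics/w3.png

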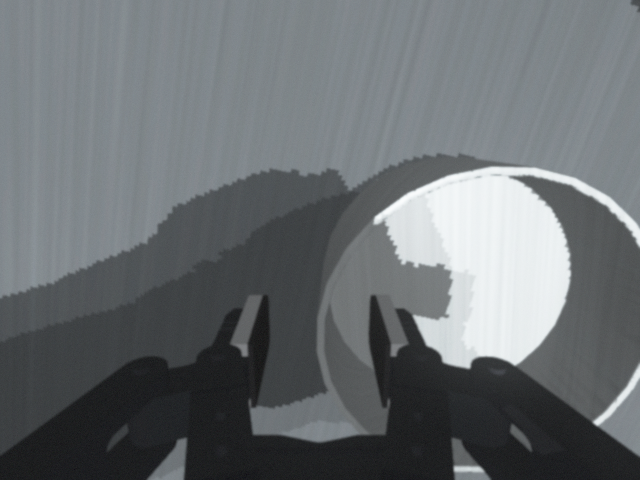

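The wall (column 320) lies midway between the fingers (262/378). Raise a little, close, lift.

```bash
python3 -m handwheel '[[0,0,-0.003,0,0,0],[0,0,0,0,0,0],[0,0,0,0,0,0],[0,0,0,0,0,0],[0,0,0,0,0,0],[0,0,0,0,0,0],[0,0,0,0,0,0],[0,0,0,0,0,0]]' -1 100
python3 -m handwheel '[[0,0,0,0,0,0],[0,0,0,0,0,0],[0,0,-0.003,0,0,0],[0,0,-0.005,0,0,0],[0,0,-0.01,0,0,0],[0,0,-0.02,0,0,0],[0,0,-0.02,0,0,0],[0,0,-0.02,0,0,0]]'
python3 -m handwheel '[[0,0,-0.02,0,0,0],[0,0,-0.02,0,0,0],[0,0,0,0,0,0],[0,0,0,0,0,0],[0,0,0,0,0,0],[0,0,0,0,0,0],[0,0,0,0,0,0],[0,0,0,0,0,0]]'
cat > tilt.py <<'E'
# rim plane of carried pot from wrist camera: centre rel. TCP along tool axes, tilt
from h import *
import sys
rmax=float(sys.argv[1])/2000
c=shot('wrist'); T=toolT(); P=c['P']; L=(P-T[:3,3])@T[:3,:3]
save(c,'tilt.png'); np.save('tiltL.npy',L)
# rim: points close to expected circle centred at tool (0,rmax-.0015), z in band
m=(abs(np.hypot(L[...,0],L[...,1]-rmax+.0015)-rmax+.0015)<.006)&(L[...,2]>-.02)&(L[...,2]<.03)&(L[...,1]>.03)
q=L[m]; 
A=np.c_[q[:,:2],np.ones(len(q))]
w=np.ones(len(q),bool)
for _ in range(6):
    k=np.linalg.lstsq(A[w],q[w,2],rcond=None)[0]; r=q[:,2]-A@k; w=(r<.002)&(r>-.003)
s,e=circ(q[w,:2])
print('n',w.sum(),'slope x,y deg',np.degrees(k[:2]).round(2),'rim z at TCP',k[2].round(4),'centre(tool xy)',s.round(4),e.round(4),'z',T[2,3].round(4))
print('world centre',(T[:3,:3]@[s[0],s[1],0]+T[:3,3]).round(4))
E
python3 tilt.py 121
```

```text
time: 13.07
ee_pos: [0.3494, 0.2418, 0.0676]
tcp_rot: [179.9, -0.1, 102.7]
wrist_force: [-0.6, -0.1, 6.6]
opening: 0.001
time: 13.73
ee_pos: [0.3484, 0.241, 0.1456]
tcp_rot: [-180.0, 0.0, 102.7]
wrist_force: [0.1, 0.3, -2.7]
opening: 0.0013
time: 14.4
ee_pos: [0.3484, 0.241, 0.1834]
tcp_rot: [-179.9, 0.0, 102.7]
wrist_force: [-0.4, 0.6, -3.3]
opening: 0.0014
n 4042 slope x,y deg [-3.6   2.07] rim z at TCP 0.0136 centre(tool xy) [-0.0041  0.0574  0.0579] 0.0007 z 0.1836
world centre [0.4053 0.2498 0.1836]
```

```bash
python3 - <<'E'
from h import *
L=np.load('tiltL.npy')
# highest (min tool z) per angular sector around centre
y=L[...,1]-.0585; a=np.degrees(np.arctan2(y,L[...,0])); r=np.hypot(L[...,0],y)
for s in range(-180,180,20):
    m=(a>=s)&(a<s+20)&(abs(r-.0585)<.008)&(L[...,2]>-.03)&(L[...,2]<.05)
    if m.sum()>5: print(s+10,m.sum(),np.percentile(L[m][:,2],[2,10,50]).round(4))
E
```

```text
-170 78 [0.0284 0.0293 0.0324]
-110 118 [-0.0289 -0.0193  0.0084]
-90 1885 [-0.0298 -0.0289 -0.0194]
-70 3615 [-0.0293 -0.0269 -0.    ]
-50 1700 [0.0085 0.0093 0.0199]
-30 1626 [0.0096 0.0103 0.0201]
-10 1144 [0.0106 0.0113 0.0163]
10 603 [0.0116 0.0122 0.0135]
30 831 [0.013  0.0138 0.0155]
50 1506 [0.0145 0.0152 0.0222]
70 2282 [0.0155 0.0163 0.0272]
90 2879 [0.016  0.017  0.0289]
110 3189 [0.0161 0.0171 0.0292]
130 3398 [0.0154 0.0167 0.029 ]
150 1205 [0.0182 0.0236 0.0378]
170 281 [0.0194 0.0215 0.0267]
```

View pics/tilt.png

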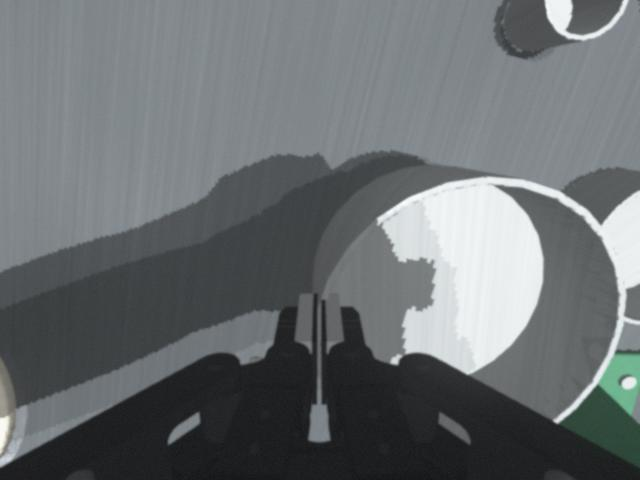

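Pot_121 is held but droops about 4° on its far side. Level it with a turn of -4° about tool x.

```bash
cat > tilt.py <<'E'
# rim of carried pot from wrist depth: world tilt, world centre of rim, lowest point
from h import *
import sys
D=float(sys.argv[1]); r0=D/2000-.0015
c=shot('wrist'); T=toolT(); P=c['P']; L=(P-T[:3,3])@T[:3,:3]; save(c,'tilt.png')
q=[]
cx,cy=0,r0
for it in range(2):
    q=[]
    a=np.degrees(np.arctan2(L[...,1]-cy,L[...,0]-cx)); r=np.hypot(L[...,0]-cx,L[...,1]-cy)
    for s in range(-50,140,10):
        m=(a>=s)&(a<s+10)&(abs(r-r0)<.006)&(L[...,2]>-.01)&(L[...,2]<.04)
        if m.sum()<15: continue
        p=P[m]; t=np.percentile(p[:,2],96); q.append(p[abs(p[:,2]-t)<.0012])
    Q=np.vstack(q); (sx,sy,sr),e=circ(Q[:,:2])
    l=T[:3,:3].T@(np.array([sx,sy,T[2,3]])-T[:3,3]); cx,cy=l[:2]
k=np.linalg.lstsq(np.c_[Q[:,:2]-[sx,sy],np.ones(len(Q))],Q[:,2],rcond=None)[0]
g=T[:2,:2].T@k[:2]
print('n',len(Q),'rim centre world',np.round([sx,sy,k[2]],4),'diam',round(2*sr,4),'resid',e.round(4),'slope tool x,y deg (up +)',np.degrees(g).round(2))
print('TCP',T[:3,3].round(4),'centre in tool xy',np.round([cx,cy],4))
E
python3 tilt.py 121
python3 -m handwheel '[[0,0,0,-1,0,0],[0,0,0,-1,0,0],[0,0,0,-1,0,0],[0,0,0,-1,0,0],[0,0,0,0,0,0],[0,0,0,0,0,0],[0,0,0,0,0,0],[0,0,0,0,0,0]]'
python3 tilt.py 121
```

```text
n 3252 rim centre world [0.4055 0.2488 0.1713] diam 0.1168 resid 0.0008 slope tool x,y deg (up +) [ 0.45 -4.03]
TCP [0.3486 0.2411 0.1838] centre in tool xy [-0.0051  0.0573]
time: 15.17
ee_pos: [0.3487, 0.2413, 0.1843]
tcp_rot: [176.0, 0.0, 102.7]
wrist_force: [-0.1, 0.8, -2.4]
opening: 0.0013
n 3436 rim centre world [0.4065 0.2491 0.1761] diam 0.117 resid 0.0008 slope tool x,y deg (up +) [0.4  0.03]
TCP [0.3488 0.2413 0.1843] centre in tool xy [-0.0051  0.0579]
```

```bash
cat > carried.py <<'E'
from h import *
import sys
x,y,zr,D=map(float,sys.argv[1:])
for n in('scene','side'):
    c=shot(n);P=c['P'];d=np.hypot(P[...,0]-x,P[...,1]-y)
    m=(d<D/2+.012)&(d>D/2-.016)&(abs(P[...,2]-zr)<.02); p=P[m]
    t=np.percentile(p[:,2],97); q=p[p[:,2]>zr-.01]
    q=q[q[:,2]<zr+.006]
    s,e=circ(q[:,:2]); print(n,len(q),s.round(4),e.round(4),'top',t.round(4))
E
python3 carried.py .4073 .252 .176 .118
```

```text
scene 623 [0.4093 0.2489 0.0584] 0.0017 top 0.1905
side 679 [0.4082 0.2507 0.0586] 0.0013 top 0.1907
```

```bash
python3 -m handwheel '[[-0.03235,0,0,0,0,0],[-0.03235,0,0,0,0,0],[-0.03235,0,0,0,0,0],[-0.03235,0,0,0,0,0],[-0.03235,0,0,0,0,0],[-0.03235,0,0,0,0,0],[-0.03235,0,0,0,0,0],[-0.03235,0,0,0,0,0]]'
python3 tilt.py 121
python3 -m handwheel '[[0,0.0158,0,0,0,0],[0,0.0158,0,0,0,0],[0,0.0158,0,0,0,0],[0,0.0158,0,0,0,0],[0,0.0158,0,0,0,0],[0,0.0158,0,0,0,0],[0,0.0158,0,0,0,0],[0,0.0158,0,0,0,0]]'
python3 tilt.py 121; python3 carried.py .588 .025 .185 .118
python3 -c "
from h import *
c=shot('wrist');save(c,'w4.png')"
```

```text
time: 15.98
ee_pos: [0.4059, -0.0129, 0.1844]
tcp_rot: [176.0, 0.0, 102.7]
wrist_force: [0.9, 0.3, -2.1]
opening: 0.0011
n 3437 rim centre world [ 0.4637 -0.005   0.176 ] diam 0.117 resid 0.0008 slope tool x,y deg (up +) [0.41 0.  ]
TCP [ 0.4069 -0.0171  0.1842] centre in tool xy [-0.0006  0.0579]
time: 16.7
ee_pos: [0.5296, 0.0168, 0.1928]
tcp_rot: [176.0, 0.0, 102.7]
wrist_force: [0.8, -0.2, -1.9]
opening: 0.0012
n 3365 rim centre world [0.5874 0.0247 0.1845] diam 0.117 resid 0.0008 slope tool x,y deg (up +) [ 0.43 -0.09]
TCP [0.5318 0.0173 0.1926] centre in tool xy [-0.0051  0.0557]
scene 588 [0.5917 0.0254 0.0585] 0.0018 top 0.1988
side 477 [0.5897 0.0266 0.0586] 0.0019 top 0.1995
```

View pics/w4.png

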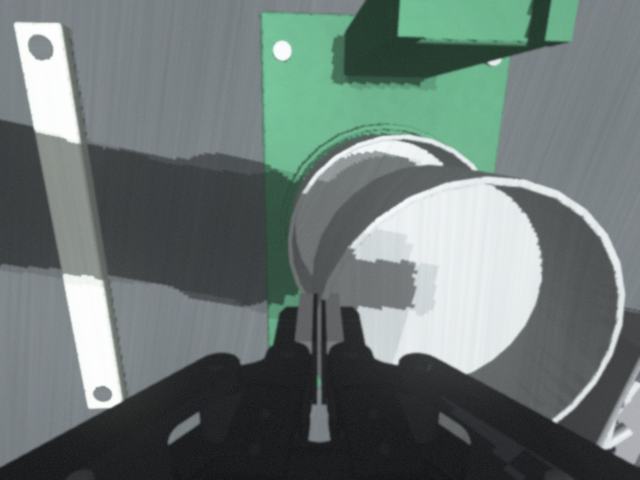

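Pot_121 hangs level over pot_140, centres within about 1–2 mm. Lower it straight down (tool direction 0,-0.07,1).

```bash
python3 -m handwheel '[[0,-0.0007,0.01,0,0,0],[0,-0.0014,0.02,0,0,0],[0,-0.0014,0.02,0,0,0],[0,-0.0014,0.02,0,0,0],[0,-0.0011,0.015,0,0,0],[0,-0.0005,0.007,0,0,0],[0,0,0,0,0,0],[0,0,0,0,0,0]]'
python3 -m handwheel '[[0,-0.0002,0.002,0,0,0],[0,-0.0002,0.002,0,0,0],[0,-0.0001,0.002,0,0,0],[0,0,0,0,0,0],[0,0,0,0,0,0],[0,0,0,0,0,0],[0,0,0,0,0,0],[0,0,0,0,0,0]]'
python3 -m handwheel '[[0,-0.0002,0.002,0,0,0],[0,-0.0001,0.002,0,0,0],[0,0,0,0,0,0],[0,0,0,0,0,0],[0,0,0,0,0,0],[0,0,0,0,0,0],[0,0,0,0,0,0],[0,0,0,0,0,0]]'
python3 tilt.py 121
```

```text
time: 17.57
ee_pos: [0.5284, 0.0165, 0.1011]
tcp_rot: [176.0, 0.0, 102.7]
wrist_force: [-0.0, 0.4, -1.6]
opening: 0.0011
time: 18.23
ee_pos: [0.5287, 0.0166, 0.0949]
tcp_rot: [176.0, 0.0, 102.7]
wrist_force: [-0.1, 0.3, -2.2]
opening: 0.0012
time: 18.9
ee_pos: [0.5286, 0.0166, 0.0908]
tcp_rot: [176.0, -0.0, 102.7]
wrist_force: [-0.7, -0.0, -2.4]
opening: 0.0012
n 3449 rim centre world [0.5864 0.0245 0.0826] diam 0.117 resid 0.0008 slope tool x,y deg (up +) [0.4 0. ]
TCP [0.5286 0.0166 0.0908] centre in tool xy [-0.005   0.0579]
```

```bash
python3 -m handwheel '[[0,0,0.001,0,0,0],[0,0,0.001,0,0,0],[0,0,0,0,0,0],[0,0,0,0,0,0],[0,0,0,0,0,0],[0,0,0,0,0,0],[0,0,0,0,0,0],[0,0,0,0,0,0]]'
python3 -m handwheel '[[0,0,0.001,0,0,0],[0,0,0,0,0,0],[0,0,0,0,0,0],[0,0,0,0,0,0],[0,0,0,0,0,0],[0,0,0,0,0,0],[0,0,0,0,0,0],[0,0,0,0,0,0]]'
```

```text
time: 19.62
ee_pos: [0.5288, 0.0167, 0.0906]
tcp_rot: [175.9, 0.0, 102.7]
wrist_force: [-7.0, 0.5, 12.6]
opening: 0.0016
time: 20.28
ee_pos: [0.5288, 0.0167, 0.0905]
tcp_rot: [175.9, 0.0, 102.7]
wrist_force: [-12.7, -1.2, 20.1]
opening: 0.0012
```

```bash
python3 -m handwheel '[[0,0,-0.001,0,0,0],[0,0,-0.001,0,0,0],[0,0,0,0,0,0],[0,0,0,0,0,0],[0,0,0,0,0,0],[0,0,0,0,0,0],[0,0,0,0,0,0],[0,0,0,0,0,0]]' -0.3
python3 -m handwheel '[[0,0,-0.01,0,0,0],[0,0,-0.02,0,0,0],[0,0,-0.02,0,0,0],[0,0,-0.02,0,0,0],[0,0,-0.02,0,0,0],[0,0,-0.02,1.5,0,0],[0,0,-0.01,1.5,0,0],[0,0,0,1,0,0]]' -0.1
python3 -m handwheel '[[0,-0.02,0,0,0,0],[0,-0.02,0,0,0,0],[0,-0.02,0,0,0,0],[0,-0.02,0,0,0,0],[0,-0.02,0,0,0,0],[0,-0.02,0,0,0,0],[0,0,0,0,0,0],[0,0,0,0,0,0]]'
python3 m.py b; python3 carried.py .589 .025 .083 .118
```

```text
time: 20.95
ee_pos: [0.5287, 0.0166, 0.0897]
tcp_rot: [176.0, -0.0, 102.7]
wrist_force: [0.8, 0.5, 1.0]
opening: 0.0298
time: 21.62
ee_pos: [0.5216, 0.0149, 0.213]
tcp_rot: [179.8, 0.0, 102.7]
wrist_force: [0.8, 0.5, 0.3]
opening: 0.0382
time: 22.28
ee_pos: [0.4035, -0.0117, 0.2096]
tcp_rot: [180.0, 0.0, 102.7]
wrist_force: [-0.2, 0.3, 0.1]
opening: 0.0384
scene 121 Initial guess is outside of provided bounds
scene 102 [0.572  0.2789 0.0982 0.0012] 488
scene 46 [0.4614 0.4065 0.042  0.0011] 226
scene 83 [ 0.4792 -0.4366  0.0791  0.0023] 127
scene 140 [0.5912 0.0267 0.1227 0.0092] 528
scene 0.155 ((591.1240234375, 20.491539001464844), (66.71700286865234, 283.7878723144531), 12.010526657104492)
scene 0.003 ((591.3240966796875, 21.100616455078125), (183.01036071777344, 304.8115234375), 12.00251579284668)
side 121 Initial guess is outside of provided bounds
side 102 [0.5716 0.2808 0.098  0.0009] 522
side 46 [0.4606 0.4083 0.0423 0.0008] 280
side 83 Initial guess is outside of provided bounds
side 140 [0.5877 0.0313 0.1247 0.0052] 374
side 0.155 ((591.0973510742188, 22.266929626464844), (64.49516296386719, 283.93341064453125), 11.80419921875)
side 0.003 ((591.2510375976562, 23.322341918945312), (182.24307250976562, 304.0055847167969), 11.932741165161133)
scene 434 [0.5887 0.0246 0.0584] 0.0015 top 0.0842
side 330 [0.5882 0.0265 0.0585] 0.0012 top 0.0839
  return _methods._mean(a, axis=axis, dtype=dtype,
  ret = um.true_divide(
h.py:19: RuntimeWarning: Mean of empty slice.
  s=least_squares(f,[*xy.mean(0),.04],loss='soft_l1',f_scale=.002); return s.x,np.abs(s.fun).mean()
```

Pot_121 is fully down (rim 0.084, centre within 1 mm). Pot_83 has been knocked to about (0.479,-0.437). Next is pot_102.

```bash
python3 -m handwheel '[[0.0309,0.02235,0,0,0,0],[0.0309,0.02235,0,0,0,0],[0.0309,0.02235,0,0,0,0],[0.0309,0.02235,0,0,0,0],[0.0309,0.02235,0,0,0,0],[0.0309,0.02235,0,0,0,0],[0.0309,0.02235,0,0,0,0],[0.0309,0.02235,0,0,0,0]]'
python3 -m handwheel '[[0,0,0.015,0,0,0],[0,0,0.025,0,0,0],[0,0,0.025,0,0,0],[0,0,0.025,0,0,0],[0,0,0.025,0,0,0],[0,0,0.01,0,0,0],[0,0,0.005,0,0,0],[0,0,0,0,0,0]]'
python3 -m handwheel '[[0,0,0.003,0,0,0],[0,0,0,0,0,0],[0,0,0,0,0,0],[0,0,0,0,0,0],[0,0,0,0,0,0],[0,0,0,0,0,0],[0,0,0,0,0,0],[0,0,0,0,0,0]]'
```

```text
time: 23.15
ee_pos: [0.5244, 0.2714, 0.2086]
tcp_rot: [-180.0, 0.0, 102.8]
wrist_force: [0.4, -0.6, 0.4]
opening: 0.0381
time: 23.82
ee_pos: [0.5235, 0.269, 0.0787]
tcp_rot: [-179.9, 0.0, 102.7]
wrist_force: [-0.6, 0.2, 0.4]
opening: 0.0386
time: 24.48
ee_pos: [0.5236, 0.2689, 0.0767]
tcp_rot: [180.0, -0.0, 102.7]
wrist_force: [0.9, 0.6, -0.1]
opening: 0.0383
```

```bash
python3 -m handwheel '[[0,0,0.005,0,0,0],[0,0,0.005,0,0,0],[0,0,0.002,0,0,0],[0,0,0,0,0,0],[0,0,0,0,0,0],[0,0,0,0,0,0],[0,0,0,0,0,0],[0,0,0,0,0,0]]'
python3 -m handwheel '[[0,0,0,0,0,0],[0,0,0,0,0,0],[0,0,0,0,0,0],[0,0,0,0,0,0],[0,0,0,0,0,0],[0,0,0,0,0,0],[0,0,0,0,0,0],[0,0,0,0,0,0]]' -1 100
python3 -m handwheel '[[0,0,0,0,0,0],[0,0,0,0,0,0],[0,0,-0.003,0,0,0],[0,0,-0.005,0,0,0],[0,0,-0.01,0,0,0],[0,0,-0.02,0,0,0],[0,0,-0.02,0,0,0],[0,0,-0.02,0,0,0]]'
python3 -m handwheel '[[0,0,-0.02,0,0,0],[0,0,-0.02,0,0,0],[0,0,-0.02,0,0,0],[0,0,-0.02,0,0,0],[0,0,0,0,0,0],[0,0,0,0,0,0],[0,0,0,0,0,0],[0,0,0,0,0,0]]'
python3 tilt.py 102
```

```text
time: 25.15
ee_pos: [0.5238, 0.269, 0.0648]
tcp_rot: [180.0, -0.0, 102.7]
wrist_force: [-0.2, 0.2, -0.2]
opening: 0.0386
time: 25.82
ee_pos: [0.5237, 0.2692, 0.0647]
tcp_rot: [180.0, -0.0, 102.8]
wrist_force: [-0.9, 2.4, 0.8]
opening: 0.0017
time: 26.48
ee_pos: [0.5233, 0.2685, 0.1438]
tcp_rot: [-180.0, 0.0, 102.7]
wrist_force: [1.0, -0.7, -3.3]
opening: 0.0016
time: 27.15
ee_pos: [0.5232, 0.2686, 0.2209]
tcp_rot: [-179.9, 0.0, 102.7]
wrist_force: [0.8, -0.0, -2.6]
opening: 0.0017
n 2958 rim centre world [0.5705 0.2775 0.2128] diam 0.0981 resid 0.0007 slope tool x,y deg (up +) [ 0.2  -3.03]
TCP [0.5232 0.2686 0.221 ] centre in tool xy [-0.0017  0.0481]
```

```bash
python3 -m handwheel '[[0,0,-0.01,-1,0,0],[0,0,-0.01,-1,0,0],[0,0,-0.01,-1,0,0],[0,0,-0.01,0,0,0],[0,0,0,0,0,0],[0,0,0,0,0,0],[0,0,0,0,0,0],[0,0,0,0,0,0]]'
python3 -m handwheel '[[-0.0313,-0.005,0,0,0,0],[-0.0313,-0.005,0,0,0,0],[-0.0313,-0.005,0,0,0,0],[-0.0313,-0.005,0,0,0,0],[-0.0313,-0.005,0,0,0,0],[-0.0313,-0.005,0,0,0,0],[-0.0313,-0.005,0,0,0,0],[-0.0313,-0.005,0,0,0,0]]'
python3 -m handwheel '[[0,0,0,0,0,0],[0,0,0,0,0,0],[0,0,0,0,0,0],[0,0,0,0,0,0],[0,0,0,0,0,0],[0,0,0,0,0,0],[0,0,0,0,0,0],[0,0,0,0,0,0]]'
python3 tilt.py 102; python3 carried.py .588 .025 .256 .099
```

```text
time: 27.87
ee_pos: [0.5226, 0.2686, 0.2619]
tcp_rot: [177.1, 0.0, 102.7]
wrist_force: [-0.4, -0.4, -3.4]
opening: 0.0013
time: 28.53
ee_pos: [0.5386, 0.0141, 0.2598]
tcp_rot: [177.1, -0.0, 102.7]
wrist_force: [0.3, 0.4, -2.6]
opening: 0.0019
time: 29.2
ee_pos: [0.5389, 0.0162, 0.2605]
tcp_rot: [177.0, -0.0, 102.8]
wrist_force: [-0.4, 0.4, -3.0]
opening: 0.0014
n 2974 rim centre world [0.5866 0.0251 0.2549] diam 0.0982 resid 0.0008 slope tool x,y deg (up +) [ 0.25 -0.11]
TCP [0.5389 0.016  0.2605] centre in tool xy [-0.0017  0.0485]
scene 488 [0.5889 0.0251 0.0491] 0.0023 top 0.2712
side 494 [0.5879 0.0264 0.0491] 0.002 top 0.2707
```

```bash
python3 -m handwheel '[[0,-0.0005,0.01,0,0,0],[0,-0.0013,0.025,0,0,0],[0,-0.0013,0.025,0,0,0],[0,-0.0013,0.025,0,0,0],[0,-0.0013,0.025,0,0,0],[0,-0.001,0.02,0,0,0],[0,-0.0006,0.012,0,0,0],[0,-0.0002,0.005,0,0,0]]'
python3 -m handwheel '[[0,-0.0001,0.002,0,0,0],[0,-0.0001,0.002,0,0,0],[0,-0.0001,0.002,0,0,0],[0,0,0,0,0,0],[0,0,0,0,0,0],[0,0,0,0,0,0],[0,0,0,0,0,0],[0,0,0,0,0,0]]'
python3 -m handwheel '[[0,-0.0001,0.002,0,0,0],[0,0,0.001,0,0,0],[0,0,0,0,0,0],[0,0,0,0,0,0],[0,0,0,0,0,0],[0,0,0,0,0,0],[0,0,0,0,0,0],[0,0,0,0,0,0]]'
python3 tilt.py 102
```

```text
time: 30.02
ee_pos: [0.5379, 0.0157, 0.1107]
tcp_rot: [177.2, -0.0, 102.7]
wrist_force: [-0.3, 0.6, -2.1]
opening: 0.0013
time: 30.68
ee_pos: [0.5392, 0.0157, 0.1075]
tcp_rot: [177.0, 0.0, 102.7]
wrist_force: [-0.3, -0.4, -1.8]
opening: 0.0015
time: 31.35
ee_pos: [0.5392, 0.0157, 0.1043]
tcp_rot: [177.0, -0.0, 102.7]
wrist_force: [0.8, 0.2, -2.4]
opening: 0.0017
n 3069 rim centre world [0.5869 0.0246 0.0988] diam 0.0982 resid 0.0008 slope tool x,y deg (up +) [ 0.24 -0.08]
TCP [0.5392 0.0157 0.1043] centre in tool xy [-0.0018  0.0484]
```

```bash
python3 -m handwheel '[[0,0,0.001,0,0,0],[0,0,0.001,0,0,0],[0,0,0,0,0,0],[0,0,0,0,0,0],[0,0,0,0,0,0],[0,0,0,0,0,0],[0,0,0,0,0,0],[0,0,0,0,0,0]]'
python3 -m handwheel '[[0,0,0.001,0,0,0],[0,0,0,0,0,0],[0,0,0,0,0,0],[0,0,0,0,0,0],[0,0,0,0,0,0],[0,0,0,0,0,0],[0,0,0,0,0,0],[0,0,0,0,0,0]]'
```

```text
time: 32.07
ee_pos: [0.5393, 0.0157, 0.1027]
tcp_rot: [177.0, 0.0, 102.7]
wrist_force: [-3.7, -1.4, 5.2]
opening: 0.0019
time: 32.73
ee_pos: [0.5393, 0.0157, 0.1026]
tcp_rot: [176.9, 0.0, 102.7]
wrist_force: [-6.0, -1.1, 13.2]
opening: 0.0015
```

```bash
python3 -m handwheel '[[0,0,-0.001,0,0,0],[0,0,-0.001,0,0,0],[0,0,0,0,0,0],[0,0,0,0,0,0],[0,0,0,0,0,0],[0,0,0,0,0,0],[0,0,0,0,0,0],[0,0,0,0,0,0]]' -0.3
python3 -m handwheel '[[0,0,-0.01,0,0,0],[0,0,-0.02,0,0,0],[0,0,-0.02,0,0,0],[0,0,-0.02,0,0,0],[0,0,-0.02,0,0,0],[0,0,-0.02,1,0,0],[0,0,-0.01,1,0,0],[0,0,0,1,0,0]]' -0.1
python3 -m handwheel '[[-0.0268,-0.0124,0,0,0,0],[-0.0268,-0.0124,0,0,0,0],[-0.0268,-0.0124,0,0,0,0],[-0.0268,-0.0124,0,0,0,0],[-0.0268,-0.0124,0,0,0,0],[-0.0268,-0.0124,0,0,0,0],[-0.0268,-0.0124,0,0,0,0],[-0.0268,-0.0124,0,0,0,0]]'
python3 -m handwheel '[[-0.0268,-0.0124,0,0,0,0],[-0.0268,-0.0124,0,0,0,0],[-0.0268,-0.0124,0,0,0,0],[-0.0268,-0.0124,0,0,0,0],[-0.0268,-0.0124,0,0,0,0],[-0.0268,-0.0124,0,0,0,0],[-0.0268,-0.0124,0,0,0,0],[-0.0268,-0.0124,0,0,0,0]]'
python3 carried.py .589 .0255 .098 .099
python3 - <<'E'
from h import *
c=shot('wrist');save(c,'w5.png');P=c['P']
m=(P[...,2]>.054)&(P[...,2]<.065)&(np.hypot(P[...,0]-.479,P[...,1]+.437)<.08); print(m.sum(),circ(P[m][:,:2]))
c=shot('scene');save(c,'sc5.png');P=c['P']
m=(P[...,2]>.05)&(P[...,2]<.064)&(np.hypot(P[...,0]-.479,P[...,1]+.437)<.07)&(P[...,1]<-.35); print(m.sum(),circ(P[m][:,:2]))
c=shot('side');save(c,'si5.png');P=c['P']
m=(P[...,2]>.05)&(P[...,2]<.064)&(np.hypot(P[...,0]-.479,P[...,1]+.437)<.07)&(P[...,1]<-.35); print(m.sum(),circ(P[m][:,:2]) if m.sum()>20 else '')
E
```

```text
time: 33.4
ee_pos: [0.5392, 0.0157, 0.1031]
tcp_rot: [177.0, -0.0, 102.7]
wrist_force: [0.4, 0.2, -0.4]
opening: 0.0297
time: 34.07
ee_pos: [0.5339, 0.0144, 0.2267]
tcp_rot: [179.8, 0.1, 102.7]
wrist_force: [0.7, 0.1, 0.3]
opening: 0.0385
time: 34.73
ee_pos: [0.4831, -0.2179, 0.2226]
tcp_rot: [-180.0, -0.0, 102.7]
wrist_force: [0.2, -0.7, -0.2]
opening: 0.0388
time: 35.4
ee_pos: [0.4337, -0.4489, 0.2223]
tcp_rot: [-180.0, -0.1, 102.7]
wrist_force: [-0.3, 0.0, -0.4]
opening: 0.0388
scene 382 [0.589  0.0246 0.0491] 0.0014 top 0.0992
side 308 [0.5887 0.0264 0.049 ] 0.0013 top 0.0986
1788 (array([ 0.47703064, -0.43629779,  0.03937261]), np.float64(0.0008180488684926808))
209 (array([ 0.47927746, -0.43592006,  0.03946474]), np.float64(0.002154067074600511))
192 (array([ 0.4791779 , -0.43387054,  0.03969098]), np.float64(0.0019517730521913686))
```

View pics/w5.png

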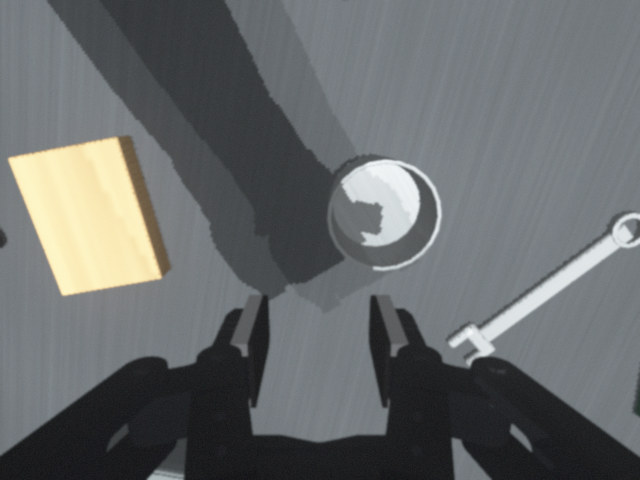

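View pics/sc5.png

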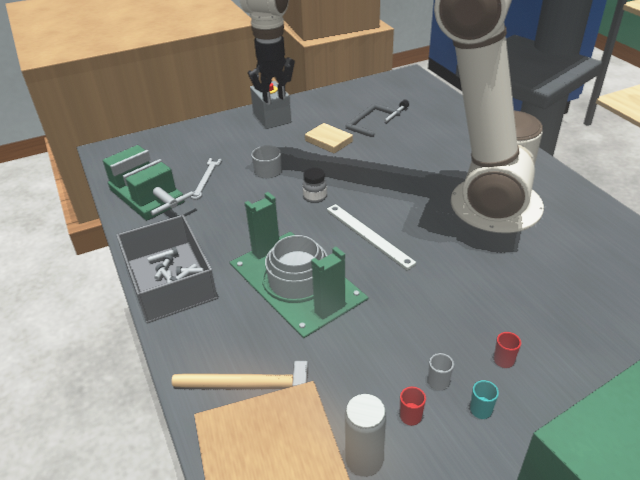

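Scene: 121 and 102 nested at (293,265), bar at (370,237), pot_83 at (266,162), jar upright at (315,186), no pot_64 anywhere. So it's absent. Pot_83 is at (0.479,-0.435); grasp it.

```bash
python3 -m handwheel '[[0.0018,0.0036,0.01,0,0,0],[0.0018,0.0036,0.025,0,0,0],[0,0,0.025,0,0,0],[0,0,0.025,0,0,0],[0,0,0.025,0,0,0],[0,0,0.025,0,0,0],[0,0,0.01,0,0,0],[0,0,0.004,0,0,0]]'
python3 -m handwheel '[[0,0,0,0,0,0],[0,0,0,0,0,0],[0,0,0,0,0,0],[0,0,0,0,0,0],[0,0,0,0,0,0],[0,0,0,0,0,0],[0,0,0,0,0,0],[0,0,0,0,0,0]]'
```

```text
time: 36.32
ee_pos: [0.4402, -0.4406, 0.0717]
tcp_rot: [-179.9, -0.2, 102.8]
wrist_force: [0.3, 0.2, -0.5]
opening: 0.0387
time: 36.98
ee_pos: [0.4406, -0.4426, 0.0742]
tcp_rot: [180.0, 0.0, 102.7]
wrist_force: [-0.1, 0.1, -0.2]
opening: 0.0384
```

```bash
python3 -m handwheel '[[-0.001,0,0.005,0,0,0],[0,0,0.0045,0,0,0],[0,0,0,0,0,0],[0,0,0,0,0,0],[0,0,0,0,0,0],[0,0,0,0,0,0],[0,0,0,0,0,0],[0,0,0,0,0,0]]'
python3 -m handwheel '[[0,0,0,0,0,0],[0,0,0,0,0,0],[0,0,0,0,0,0],[0,0,0,0,0,0],[0,0,0,0,0,0],[0,0,0,0,0,0],[0,0,0,0,0,0],[0,0,0,0,0,0]]' -1 100
python3 -m handwheel '[[0,0,0,0,0,0],[0,0,0,0,0,0],[0,0,-0.003,0,0,0],[0,0,-0.005,0,0,0],[0,0,-0.01,0,0,0],[0,0,-0.02,0,0,0],[0,0,-0.02,0,0,0],[0,0,-0.02,0,0,0]]'
python3 -m handwheel '[[0,0,-0.025,0,0,0],[0,0,-0.025,0,0,0],[0,0,-0.025,0,0,0],[0,0,-0.025,0,0,0],[0,0,-0.02,0,0,0],[0,0,0,0,0,0],[0,0,0,0,0,0],[0,0,0,0,0,0]]'
python3 tilt.py 83
```

```text
time: 37.65
ee_pos: [0.4408, -0.4435, 0.0648]
tcp_rot: [180.0, 0.0, 102.7]
wrist_force: [0.5, 0.4, -0.1]
opening: 0.0384
time: 38.32
ee_pos: [0.4408, -0.4434, 0.0647]
tcp_rot: [180.0, -0.0, 102.7]
wrist_force: [-0.3, 1.9, 2.2]
opening: 0.0012
time: 38.98
ee_pos: [0.4405, -0.4436, 0.144]
tcp_rot: [-180.0, 0.0, 102.7]
wrist_force: [0.5, -0.6, -1.7]
opening: 0.0012
time: 39.65
ee_pos: [0.4406, -0.4435, 0.2618]
tcp_rot: [-180.0, -0.0, 102.7]
wrist_force: [0.8, 0.0, -1.3]
opening: 0.0014
n 2224 rim centre world [ 0.4785 -0.4357  0.2546] diam 0.0791 resid 0.0007 slope tool x,y deg (up +) [ 0.46 -2.38]
TCP [ 0.4405 -0.4434  0.2612] centre in tool xy [-0.001   0.0388]
```

```bash
python3 -m handwheel '[[0.0266,0.01294,0,-0.8,0,0],[0.0266,0.01294,0,-0.8,0,0],[0.0266,0.01294,0,-0.8,0,0],[0.0266,0.01294,0,0,0,0],[0.0266,0.01294,0,0,0,0],[0.0266,0.01294,0,0,0,0],[0.0266,0.01294,0,0,0,0],[0.0266,0.01294,0,0,0,0]]'
python3 -m handwheel '[[0.0266,0.01294,0,0,0,0],[0.0266,0.01294,0,0,0,0],[0.0266,0.01294,0,0,0,0],[0.0266,0.01294,0,0,0,0],[0.0266,0.01294,0,0,0,0],[0.0266,0.01294,0,0,0,0],[0.0266,0.01294,0,0,0,0],[0.0266,0.01294,0,0,0,0]]'
python3 -m handwheel '[[0,0,0,0,0,0],[0,0,0,0,0,0],[0,0,0,0,0,0],[0,0,0,0,0,0],[0,0,0,0,0,0],[0,0,0,0,0,0],[0,0,0,0,0,0],[0,0,0,0,0,0]]'
python3 tilt.py 83; python3 carried.py .588 .025 .265 .08
```

```text
time: 40.37
ee_pos: [0.4943, -0.2116, 0.2645]
tcp_rot: [177.7, -0.1, 102.7]
wrist_force: [0.3, 0.1, -1.2]
opening: 0.0018
time: 41.03
ee_pos: [0.5483, 0.0187, 0.2688]
tcp_rot: [177.7, -0.0, 102.7]
wrist_force: [0.6, -0.1, -1.8]
opening: 0.0018
time: 41.7
ee_pos: [0.5486, 0.0168, 0.2703]
tcp_rot: [177.6, -0.0, 102.7]
wrist_force: [0.1, -0.7, -2.1]
opening: 0.0014
n 2332 rim centre world [0.5867 0.0247 0.2647] diam 0.0791 resid 0.0007 slope tool x,y deg (up +) [ 0.42 -0.06]
TCP [0.5486 0.0169 0.2702] centre in tool xy [-0.0007  0.0389]
scene 424 [0.5891 0.0249 0.0393] 0.0023 top 0.2809
side 423 [0.5882 0.0265 0.0397] 0.0019 top 0.2812
```

```bash
python3 -m handwheel '[[0,-0.0004,0.01,0,0,0],[0,-0.001,0.025,0,0,0],[0,-0.001,0.025,0,0,0],[0,-0.001,0.025,0,0,0],[0,-0.001,0.025,0,0,0],[0,-0.0008,0.02,0,0,0],[0,-0.0004,0.01,0,0,0],[0,-0.0002,0.004,0,0,0]]'
python3 -m handwheel '[[0,-0.0001,0.002,0,0,0],[0,-0.0001,0.002,0,0,0],[0,-0.0001,0.001,0,0,0],[0,0,0,0,0,0],[0,0,0,0,0,0],[0,0,0,0,0,0],[0,0,0,0,0,0],[0,0,0,0,0,0]]'
python3 -m handwheel '[[0,-0.0001,0.001,0,0,0],[0,0,0.001,0,0,0],[0,0,0,0,0,0],[0,0,0,0,0,0],[0,0,0,0,0,0],[0,0,0,0,0,0],[0,0,0,0,0,0],[0,0,0,0,0,0]]'
python3 -m handwheel '[[0,0,0.001,0,0,0],[0,0,0,0,0,0],[0,0,0,0,0,0],[0,0,0,0,0,0],[0,0,0,0,0,0],[0,0,0,0,0,0],[0,0,0,0,0,0],[0,0,0,0,0,0]]'
python3 tilt.py 83
```

```text
time: 42.52
ee_pos: [0.5478, 0.0173, 0.1237]
tcp_rot: [177.8, -0.0, 102.7]
wrist_force: [-0.8, -0.5, -1.5]
opening: 0.0015
time: 43.18
ee_pos: [0.5489, 0.0173, 0.1213]
tcp_rot: [177.6, 0.0, 102.7]
wrist_force: [0.4, 0.1, -0.9]
opening: 0.0014
time: 43.85
ee_pos: [0.5488, 0.0173, 0.1191]
tcp_rot: [177.6, 0.0, 102.7]
wrist_force: [0.4, -0.3, -1.7]
opening: 0.0012
time: 44.52
ee_pos: [0.5488, 0.0173, 0.1181]
tcp_rot: [177.6, -0.0, 102.7]
wrist_force: [-0.3, -0.4, -1.6]
opening: 0.0014
n 2299 rim centre world [0.5869 0.0252 0.1125] diam 0.0792 resid 0.0007 slope tool x,y deg (up +) [ 0.35 -0.09]
TCP [0.5488 0.0173 0.118 ] centre in tool xy [-0.0007  0.0388]
```

```bash
python3 -m handwheel '[[0,0,0.001,0,0,0],[0,0,0.001,0,0,0],[0,0,0,0,0,0],[0,0,0,0,0,0],[0,0,0,0,0,0],[0,0,0,0,0,0],[0,0,0,0,0,0],[0,0,0,0,0,0]]'
```

```text
time: 45.23
ee_pos: [0.549, 0.0172, 0.1176]
tcp_rot: [177.5, 0.0, 102.7]
wrist_force: [-5.4, -1.1, 9.5]
opening: 0.0015
```

```bash
python3 -m handwheel '[[0,0,-0.001,0,0,0],[0,0,0,0,0,0],[0,0,0,0,0,0],[0,0,0,0,0,0],[0,0,0,0,0,0],[0,0,0,0,0,0],[0,0,0,0,0,0],[0,0,0,0,0,0]]' -0.3
python3 -m handwheel '[[0,0,-0.01,0,0,0],[0,0,-0.02,0,0,0],[0,0,-0.02,0,0,0],[0,0,-0.02,0,0,0],[0,0,-0.02,0,0,0],[0,0,-0.02,0.8,0,0],[0,0,-0.01,0.8,0,0],[0,0,0,0.8,0,0]]'
python3 -m handwheel '[[0,-0.015,0,0,0,0],[0,-0.015,0,0,0,0],[0,-0.015,0,0,0,0],[0,-0.015,0,0,0,0],[0,-0.015,0,0,0,0],[0,-0.015,0,0,0,0],[0,0,0,0,0,0],[0,0,0,0,0,0]]'
python3 carried.py .589 .0255 .113 .08
python3 - <<'E'
from h import *
for n,B in(('scene',{'46':(424,350,458,390),'redA':(490,330,525,368),'redB':(396,386,428,425),'turq':(468,378,500,418)}),('side',{'46':(265,378,300,425)})):
    c=shot(n)
    for k,b in B.items(): print(n,k,*rim(c['P'],b,.05,.064))
E
```

```text
time: 45.9
ee_pos: [0.5489, 0.0173, 0.117]
tcp_rot: [177.6, -0.0, 102.7]
wrist_force: [0.2, -0.1, -0.9]
opening: 0.03
time: 46.57
ee_pos: [0.5448, 0.0162, 0.2405]
tcp_rot: [179.8, 0.1, 102.7]
wrist_force: [0.2, -0.4, -0.3]
opening: 0.0297
time: 47.23
ee_pos: [0.4563, -0.0037, 0.237]
tcp_rot: [180.0, 0.0, 102.7]
wrist_force: [0.5, -0.1, -0.5]
opening: 0.0301
scene 328 [0.5889 0.0255 0.0397] 0.0013 top 0.1142
side 321 [0.5885 0.0273 0.0395] 0.0011 top 0.114
scene 46 [0.4613 0.4065 0.0424 0.0011] 230
scene redA [0.3157 0.4224 0.0423 0.0011] 219
scene redB [0.5493 0.4461 0.0421 0.001 ] 238
scene turq [0.4271 0.4942 0.0421 0.0009] 245
side 46 [0.4607 0.4083 0.042  0.0008] 289
```

```bash
python3 -m handwheel '[[0.025,0.0046,0,0,0,0],[0.025,0.0046,0,0,0,0],[0.025,0.0046,0,0,0,0],[0.025,0.0046,0,0,0,0],[0.025,0.0046,0,0,0,0],[0.025,0.0046,0,0,0,0],[0.025,0.0046,0,0,0,0],[0.025,0.0046,0,0,0,0]]'
python3 -m handwheel '[[0.025,0.0046,0,0,0,0],[0.025,0.0046,0,0,0,0],[0.025,0.0046,0,0,0,0],[0.025,0.0046,0,0,0,0],[0.025,0.0046,0,0,0,0],[0.025,0.0046,0,0,0,0],[0.025,0.0046,0,0,0,0],[0.025,0.0046,0,0,0,0]]'
python3 -m handwheel '[[0,0,0.01,0,0,0],[0,0,0.025,0,0,0],[0,0,0.03,0,0,0],[0,0,0.03,0,0,0],[0,0,0.02,0,0,0],[0,0,0.01,0,0,0],[0,0,0,0,0,0],[0,0,0,0,0,0]]'
python3 -c "
from h import *
print(toolT()[:3,3])
c=shot('wrist');save(c,'w6.png')"
```

```text
time: 48.1
ee_pos: [0.4482, 0.2012, 0.2366]
tcp_rot: [-180.0, 0.0, 102.8]
wrist_force: [-0.8, -1.0, 1.0]
opening: 0.0298
time: 48.77
ee_pos: [0.4399, 0.4045, 0.2363]
tcp_rot: [-180.0, 0.0, 102.8]
wrist_force: [0.5, 0.1, 0.2]
opening: 0.0298
time: 49.43
ee_pos: [0.4401, 0.4028, 0.1123]
tcp_rot: [-180.0, 0.0, 102.7]
wrist_force: [0.9, 0.3, 0.5]
opening: 0.0299
[0.4400548  0.40280359 0.11229561]
```

View pics/w6.png

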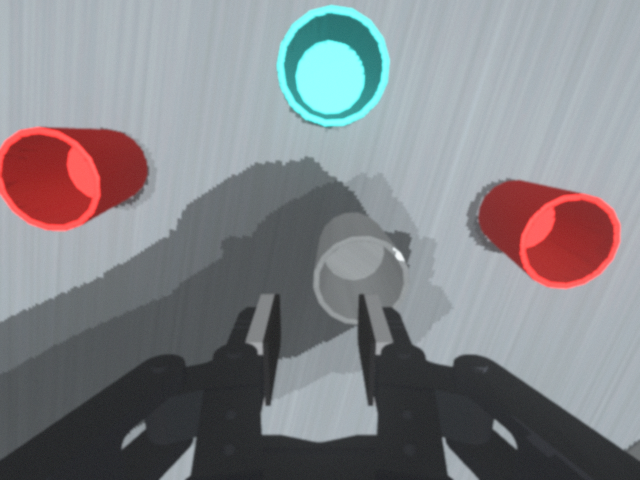

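The grey pot_46 (360,280) is under the fingers: its near wall (317) is between them and the right finger is over its inside. The red and turquoise ones are clear.

```bash
python3 -m handwheel '[[0,0,0.01,0,0,0],[0,0,0.01,0,0,0],[0,0,0.01,0,0,0],[0,0,0.01,0,0,0],[0,0,0.007,0,0,0],[0,0,0,0,0,0],[0,0,0,0,0,0],[0,0,0,0,0,0]]'
python3 -m handwheel '[[0,0,0,0,0,0],[0,0,0,0,0,0],[0,0,0,0,0,0],[0,0,0,0,0,0],[0,0,0,0,0,0],[0,0,0,0,0,0],[0,0,0,0,0,0],[0,0,0,0,0,0]]' -1 100
python3 -m handwheel '[[0,0,0,0,0,0],[0,0,0,0,0,0],[0,0,-0.003,0,0,0],[0,0,-0.005,0,0,0],[0,0,-0.01,0,0,0],[0,0,-0.02,0,0,0],[0,0,-0.02,0,0,0],[0,0,-0.02,0,0,0]]'
python3 -m handwheel '[[0,0,-0.025,0,0,0],[0,0,-0.025,0,0,0],[0,0,-0.025,0,0,0],[0,0,-0.025,0,0,0],[0,0,-0.02,0,0,0],[0,0,0,0,0,0],[0,0,0,0,0,0],[0,0,0,0,0,0]]'
python3 tilt.py 46;python3 carried.py .461 .4073 .257 .043
```

```text
time: 50.15
ee_pos: [0.44, 0.4028, 0.0653]
tcp_rot: [180.0, -0.0, 102.7]
wrist_force: [0.1, 0.6, -0.7]
opening: 0.0297
time: 50.82
ee_pos: [0.4403, 0.4028, 0.0658]
tcp_rot: [179.9, -0.0, 102.7]
wrist_force: [-0.5, -2.4, 5.7]
opening: 0.0023
time: 51.48
ee_pos: [0.4397, 0.4027, 0.1444]
tcp_rot: [-180.0, -0.0, 102.7]
wrist_force: [0.0, 0.3, -0.8]
opening: 0.0019
time: 52.15
ee_pos: [0.4398, 0.4027, 0.2623]
tcp_rot: [-180.0, 0.0, 102.7]
wrist_force: [0.1, -0.4, -2.3]
opening: 0.0021
n 1119 rim centre world [0.4587 0.4083 0.2541] diam 0.0417 resid 0.0007 slope tool x,y deg (up +) [4.15 0.72]
TCP [0.4396 0.4026 0.2618] centre in tool xy [0.0013 0.0199]
scene 285 [0.4622 0.4075 0.0202] 0.003 top 0.2743
side 358 [0.4591 0.4083 0.0215] 0.0023 top 0.2753
```

```bash
python3 -m handwheel '[[-0.02514,0.00255,0,0,0,0],[-0.02514,0.00255,0,0,0,0],[-0.02514,0.00255,0,0,0,0],[-0.02514,0.00255,0,0,0,0],[-0.02514,0.00255,0,0,0,0],[-0.02514,0.00255,0,0,0,0],[-0.02514,0.00255,0,0,0,0],[-0.02514,0.00255,0,0,0,0]]'
python3 -m handwheel '[[-0.02514,0.00255,0,0,0,0],[-0.02514,0.00255,0,0,0,0],[-0.02514,0.00255,0,0,0,0],[-0.02514,0.00255,0,0,0,0],[-0.02514,0.00255,0,0,0,0],[-0.02514,0.00255,0,0,0,0],[-0.02514,0.00255,0,0,0,0],[-0.02514,0.00255,0,0,0,0]]'
python3 -m handwheel '[[0,0,0,0,0,0],[0,0,0,0,0,0],[0,0,0,0,0,0],[0,0,0,0,0,0],[0,0,0,0,0,0],[0,0,0,0,0,0],[0,0,0,0,0,0],[0,0,0,0,0,0]]'
python3 tilt.py 46; python3 carried.py .588 .025 .257 .043
```

```text
time: 52.97
ee_pos: [0.5041, 0.2098, 0.2622]
tcp_rot: [-179.9, 0.0, 102.7]
wrist_force: [-0.3, 0.5, 0.1]
opening: 0.0017
time: 53.63
ee_pos: [0.5683, 0.0181, 0.2621]
tcp_rot: [-179.9, -0.0, 102.7]
wrist_force: [0.3, 0.6, -1.4]
opening: 0.0021
time: 54.3
ee_pos: [0.5683, 0.0198, 0.263]
tcp_rot: [180.0, -0.0, 102.8]
wrist_force: [0.0, -0.1, -1.4]
opening: 0.0015
n 1129 rim centre world [0.5873 0.0254 0.255 ] diam 0.0416 resid 0.0007 slope tool x,y deg (up +) [3.66 0.46]
TCP [0.5683 0.0197 0.263 ] centre in tool xy [0.0013 0.0197]
scene 227 [0.5896 0.0252 0.0205] 0.0033 top 0.2753
side 215 [0.5876 0.0255 0.0215] 0.0028 top 0.2747
```

View pics/tilt.png

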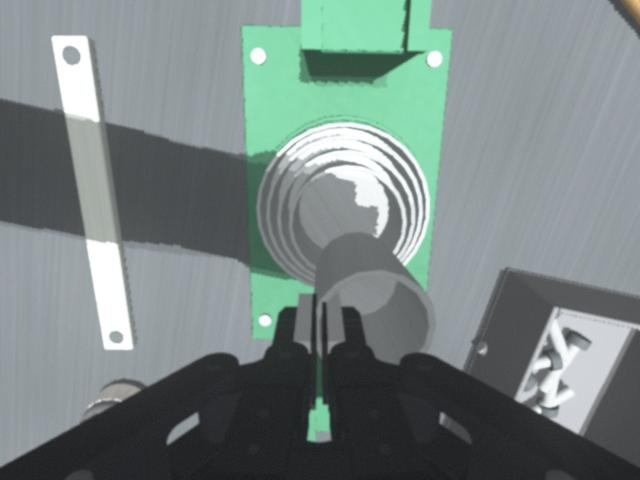

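Pot_46 hangs over a concentric nest, tilted about 4° about tool y. Trim by -3° and lower.

```bash
python3 -m handwheel '[[0,0,0,0,-1,0],[0,0,0,0,-1,0],[0,0,0,0,-1,0],[0,0,0,0,0,0],[0,0,0,0,0,0],[0,0,0,0,0,0],[0,0,0,0,0,0],[0,0,0,0,0,0]]'
python3 tilt.py 46
python3 -m handwheel '[[0.0005,0,0.01,0,0,0],[0.0013,0,0.025,0,0,0],[0.0013,0,0.025,0,0,0],[0.0013,0,0.025,0,0,0],[0.001,0,0.02,0,0,0],[0.0005,0,0.01,0,0,0],[0.0002,0,0.004,0,0,0],[0,0,0,0,0,0]]'
python3 -m handwheel '[[0,0,0.002,0,0,0],[0,0,0.002,0,0,0],[0,0,0,0,0,0],[0,0,0,0,0,0],[0,0,0,0,0,0],[0,0,0,0,0,0],[0,0,0,0,0,0],[0,0,0,0,0,0]]'
python3 -m handwheel '[[0,0,0.001,0,0,0],[0,0,0.001,0,0,0],[0,0,0,0,0,0],[0,0,0,0,0,0],[0,0,0,0,0,0],[0,0,0,0,0,0],[0,0,0,0,0,0],[0,0,0,0,0,0]]'
python3 tilt.py 46
```

```text
time: 55.12
ee_pos: [0.5684, 0.0193, 0.2629]
tcp_rot: [-180.0, 3.0, 102.7]
wrist_force: [0.3, 0.1, -1.6]
opening: 0.0019
n 1101 rim centre world [0.5875 0.0245 0.2549] diam 0.0415 resid 0.0008 slope tool x,y deg (up +) [0.51 0.09]
TCP [0.5684 0.0193 0.2629] centre in tool xy [0.0009 0.0198]
time: 55.83
ee_pos: [0.5681, 0.0192, 0.1431]
tcp_rot: [-179.9, 3.0, 102.7]
wrist_force: [0.3, 0.1, -0.2]
opening: 0.0019
time: 56.5
ee_pos: [0.5685, 0.0191, 0.1399]
tcp_rot: [180.0, 3.0, 102.7]
wrist_force: [-0.2, -1.0, -1.7]
opening: 0.0021
time: 57.17
ee_pos: [0.5685, 0.019, 0.1379]
tcp_rot: [180.0, 3.0, 102.7]
wrist_force: [-0.3, -0.5, -1.6]
opening: 0.0021
n 1078 rim centre world [0.5876 0.0242 0.1298] diam 0.0416 resid 0.0007 slope tool x,y deg (up +) [0.77 0.17]
TCP [0.5685 0.019  0.1378] centre in tool xy [0.0009 0.0197]
```

```bash
python3 -m handwheel '[[0,0,0.001,0,0,0],[0,0,0.001,0,0,0],[0,0,0,0,0,0],[0,0,0,0,0,0],[0,0,0,0,0,0],[0,0,0,0,0,0],[0,0,0,0,0,0],[0,0,0,0,0,0]]'
python3 -m handwheel '[[0,0,0.001,0,0,0],[0,0,0,0,0,0],[0,0,0,0,0,0],[0,0,0,0,0,0],[0,0,0,0,0,0],[0,0,0,0,0,0],[0,0,0,0,0,0],[0,0,0,0,0,0]]'
```

```text
time: 57.88
ee_pos: [0.5685, 0.0189, 0.1358]
tcp_rot: [180.0, 3.0, 102.7]
wrist_force: [0.3, -0.7, -0.9]
opening: 0.002
time: 58.55
ee_pos: [0.5686, 0.0187, 0.1351]
tcp_rot: [180.0, 3.0, 102.7]
wrist_force: [-2.3, -1.1, 5.3]
opening: 0.0022
```

```bash
python3 -m handwheel '[[0,0,-0.001,0,0,0],[0,0,0,0,0,0],[0,0,0,0,0,0],[0,0,0,0,0,0],[0,0,0,0,0,0],[0,0,0,0,0,0],[0,0,0,0,0,0],[0,0,0,0,0,0]]' -0.35
python3 -m handwheel '[[-0.0005,0,-0.01,0,0,0],[-0.001,0,-0.02,0,0,0],[-0.001,0,-0.02,0,0,0],[-0.001,0,-0.02,0,0,0],[-0.001,0,-0.02,0,0,0],[0,0,-0.02,0,1,0],[0,0,0,0,1,0],[0,0,0,0,1,0]]'
python3 -m handwheel '[[0,-0.026,0,0,0,0],[0,-0.026,0,0,0,0],[0,-0.026,0,0,0,0],[0,-0.026,0,0,0,0],[0,-0.026,0,0,0,0],[0,-0.026,0,0,0,0],[0,-0.026,0,0,0,0],[0,-0.026,0,0,0,0]]' -0.1
cat > end.py <<'E'
from h import *
for n in('scene','side','wrist'):
    c=shot(n);P=c['P'];save(c,n+'_end.png');I=c['img'].astype(int)
    if n!='wrist':
      d=np.hypot(P[...,0]-.5886,P[...,1]-.0258)
      for D,zr in((140,.068),(121,.083),(102,.098),(83,.113),(46,.128)):
        m=(abs(d-D/2000)<.006)&(abs(P[...,2]-zr)<.004); q=P[m]
        if len(q)>20: s,e=circ(q[:,:2]); print(n,D,len(q),s.round(4),e.round(4),'top',np.percentile(q[:,2],95).round(4))
    for lo,hi,x0,x1 in((.008,.018,.25,.45),(.156,.168,.45,.72)):
        m=(P[...,2]>lo)&(P[...,2]<hi)&(np.ptp(I,2)<30)&(I.mean(2)>(95 if n!='wrist' else 60))&(P[...,0]>x0)&(P[...,0]<x1)&(abs(P[...,1])<.25)
        m=cv2.morphologyEx(m.astype('uint8'),cv2.MORPH_OPEN,np.ones((3,3)))
        nl,l,st,_=cv2.connectedComponentsWithStats(m)
        if nl>1:
            i=1+np.argmax(st[1:,4]); q=(P[l==i][:,:2]*1000).astype('float32'); print(n,'bar?',st[i,4],cv2.minAreaRect(q),cv2.fitLine(q,cv2.DIST_HUBER,0,.01,.01).ravel()[:2])
    if n=='wrist': print(toolT()[:3,3])
E
python3 end.py
```

```text
time: 59.22
ee_pos: [0.5685, 0.0189, 0.1358]
tcp_rot: [-180.0, 3.0, 102.7]
wrist_force: [-0.4, -1.0, -0.2]
opening: 0.0278
time: 59.88
ee_pos: [0.5688, 0.0203, 0.2476]
tcp_rot: [179.8, -0.0, 102.8]
wrist_force: [-0.2, -0.8, 0.0]
opening: 0.0277
time: 60.55
ee_pos: [0.3638, -0.026, 0.2449]
tcp_rot: [-179.9, -0.0, 102.7]
wrist_force: [-0.3, 0.1, 0.3]
opening: 0.0384
scene 140 132 [0.5885 0.0239 0.0683] 0.0012 top 0.0703
scene 121 137 [0.5886 0.0249 0.0586] 0.0013 top 0.085
scene 102 138 [0.5889 0.0247 0.0493] 0.0012 top 0.0999
scene 83 145 [0.5889 0.0253 0.0398] 0.0012 top 0.1155
scene 46 68 [0.5882 0.0207 0.0214] 0.0013 top 0.1294
scene bar? 898 ((367.9485778808594, -39.163909912109375), (35.754940032958984, 303.6611633300781), 12.175521850585938) [ 0.22417599 -0.9745487 ]
side 140 98 [0.5884 0.0255 0.068 ] 0.0009 top 0.0699
side 121 91 [0.5885 0.0267 0.0588] 0.0012 top 0.0843
side 102 92 [0.5889 0.0268 0.0491] 0.0012 top 0.0999
side 83 131 [0.5887 0.0271 0.0397] 0.0011 top 0.1142
side 46 84 [0.588  0.022  0.0214] 0.0011 top 0.1291
side bar? 504 ((346.62799072265625, 52.48916244506836), (29.18777847290039, 118.05972290039062), 12.387310981750488) [ 0.20332135 -0.9791121 ]
wrist bar? 10814 ((365.1742248535156, -38.34437561035156), (30.043251037597656, 299.7646484375), 12.556724548339844) [ 0.21589097 -0.9764175 ]
[ 0.36429359 -0.02605213  0.2458042 ]
```

Everything is nested: rims at 0.070/0.085/0.100/0.115/0.129 and centres within 5 mm. The bar lies at (0.3665,-0.0388), yaw 12.5°; fetch it.

```bash
python3 -m handwheel '[[-0.0065,-0.0004,0.02,0,0,0],[-0.0065,-0.0004,0.03,0,0,0],[0,0,0.04,0,0,0],[0,0,0.04,0,0,0],[0,0,0.04,0,0,0],[0,0,0.03,0,0,0],[0,0,0.01,0,0,0],[0,0,0.004,0,0,0]]'
python3 -m handwheel '[[0,0,0,0,0,0],[0,0,0,0,0,0],[0,0,0,0,0,0],[0,0,0,0,0,0],[0,0,0,0,0,0],[0,0,0,0,0,0],[0,0,0,0,0,0],[0,0,0,0,0,0]]'
```

```text
time: 61.37
ee_pos: [0.3664, -0.0384, 0.0299]
tcp_rot: [-179.8, -0.1, 102.7]
wrist_force: [0.5, -0.3, 0.2]
opening: 0.0384
time: 62.03
ee_pos: [0.3675, -0.0386, 0.0321]
tcp_rot: [180.0, 0.0, 102.7]
wrist_force: [0.9, -0.3, -0.7]
opening: 0.0386
```

```bash
python3 -m handwheel '[[0,-0.001,0.005,0,0,0],[0,0,0.005,0,0,0],[0,0,0.003,0,0,0],[0,0,0,0,0,0],[0,0,0,0,0,0],[0,0,0,0,0,0],[0,0,0,0,0,0],[0,0,0,0,0,0]]'
python3 -m handwheel '[[0,0,0,0,0,0],[0,0,0,0,0,0],[0,0,0,0,0,0],[0,0,0,0,0,0],[0,0,0,0,0,0],[0,0,0,0,0,0],[0,0,0,0,0,0],[0,0,0,0,0,0]]' -1 80
python3 -m handwheel '[[0,0,-0.002,0,0,0],[0,0,-0.004,0,0,0],[0,0,-0.01,0,0,0],[0,0,-0.03,0,0,0],[0,0,-0.04,0,0,0],[0,0,-0.04,0,0,0],[0,0,-0.04,0,0,0],[0,0,-0.03,0,0,0]]'
python3 -m handwheel '[[0,0,-0.01,0,0,0],[0,0,0,0,0,0],[0,0,0,0,0,0],[0,0,0,0,0,0],[0,0,0,0,0,0],[0,0,0,0,0,0],[0,0,0,0,0,0],[0,0,0,0,0,0]]'
cat > bar.py <<'E'
from h import *
print(toolT()[:3,3].round(4))
for n in('scene','side'):
    c=shot(n);P=c['P'];save(c,n+'_bar.png');I=c['img'].astype(int); z0=toolT()[2,3]-.006
    m=(abs(P[...,2]-z0)<.02)&(np.ptp(I,2)<30)&(I.mean(2)>90)&(P[...,0]>.25)&(P[...,0]<.72)&(abs(P[...,1])<.25)
    m=cv2.morphologyEx(m.astype('uint8'),cv2.MORPH_OPEN,np.ones((3,3)))
    q=P[m>0]; q=q[abs(q[:,2]-np.median(q[:,2]))<.006]; 
    A=np.c_[q[:,:2],np.ones(len(q))]; k=np.linalg.lstsq(A,q[:,2],rcond=None)[0]
    print(n,len(q),'ztop',np.median(q[:,2]).round(4),'slope deg',np.degrees(k[:2]).round(2),cv2.minAreaRect((q[:,:2]*1000).astype('float32')),cv2.fitLine((q[:,:2]*1000).astype('float32'),cv2.DIST_HUBER,0,.01,.01).ravel()[:2])
E
python3 bar.py
```

```text
time: 62.7
ee_pos: [0.3666, -0.0389, 0.0191]
tcp_rot: [180.0, 0.0, 102.7]
wrist_force: [-0.0, -0.1, 0.7]
opening: 0.0381
time: 63.37
ee_pos: [0.3667, -0.0388, 0.0195]
tcp_rot: [180.0, 0.0, 102.7]
wrist_force: [-1.7, 0.4, 5.0]
opening: 0.0273
time: 64.03
ee_pos: [0.3665, -0.0388, 0.2189]
tcp_rot: [179.8, 0.1, 102.7]
wrist_force: [1.0, -0.2, -1.8]
opening: 0.0275
time: 64.7
ee_pos: [0.3663, -0.0388, 0.2243]
tcp_rot: [-179.9, -0.0, 102.7]
wrist_force: [1.4, 0.1, -2.4]
opening: 0.0274
[ 0.3663 -0.0388  0.2243]
scene 984 ztop 0.2161 slope deg [-3.46 -0.83] ((366.97637939453125, -37.78363037109375), (41.67367935180664, 305.9687805175781), 11.58581256866455) [ 0.23134413 -0.97287196]
side 929 ztop 0.2165 slope deg [ 0.06 -0.11] ((361.642333984375, -12.130455017089844), (29.972637176513672, 251.41802978515625), 12.269627571105957) [ 0.19380186 -0.9810407 ]
```

```bash
python3 -m handwheel '[[0.0012,0.029,0,0,0,0],[0.0012,0.029,0,0,0,0],[0.0012,0.0291,0,0,0,0],[0.0012,0.0291,0,0,0,0],[0.0012,0.0291,0,0,0,0],[0.0012,0.0291,0,0,0,0],[0.0011,0.0291,0,0,0,0],[0.0011,0.029,0,0,0,0]]'
python3 -m handwheel '[[0,0,0,0,0,0.6],[0,0,0,0,0,0],[0,0,0,0,0,0],[0,0,0,0,0,0],[0,0,0,0,0,0],[0,0,0,0,0,0],[0,0,0,0,0,0],[0,0,0,0,0,0]]'
python3 bar.py; python3 m.py c 2>/dev/null | grep 0.1
python3 -c "
from h import *
c=shot('wrist');save(c,'w7.png')"
```

```text
time: 65.47
ee_pos: [0.5925, 0.0221, 0.2244]
tcp_rot: [-180.0, -0.0, 102.7]
wrist_force: [0.9, 0.4, -1.6]
opening: 0.027
time: 66.13
ee_pos: [0.5909, 0.0215, 0.2254]
tcp_rot: [180.0, 0.0, 102.1]
wrist_force: [0.0, -0.8, -1.8]
opening: 0.0274
[0.5909 0.0215 0.2254]
scene 1009 ztop 0.2171 slope deg [-2.79 -0.74] ((593.0972290039062, 22.56134033203125), (37.97798538208008, 302.32147216796875), 11.590084075927734) [ 0.22827429 -0.9735969 ]
side 908 ztop 0.2173 slope deg [1.06 0.15] ((591.04150390625, 29.195220947265625), (30.41029167175293, 292.1138610839844), 12.165277481079102) [ 0.23494276 -0.9720092 ]
scene 140 [0.5924 0.0253 0.1239 0.0131] 405
scene 0.155 ((590.68115234375, 21.709030151367188), (67.4022216796875, 282.8289489746094), 11.7402925491333)
scene 0.003 ((591.9254760742188, 20.408966064453125), (181.563232421875, 306.0578308105469), 12.225225448608398)
side 140 [0.5901 0.0307 0.1275 0.0085] 219
side 0.155 ((590.8428955078125, 23.574378967285156), (64.22209930419922, 282.51812744140625), 11.873844146728516)
side 0.003 ((591.3020629882812, 23.406158447265625), (180.6309356689453, 303.0837097167969), 11.959207534790039)
```

View pics/w7.png

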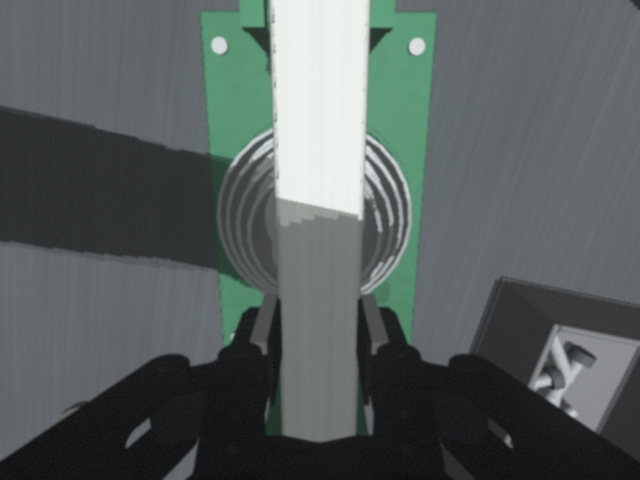

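The bar (centre column 320) is aligned with the deck (319) and the post (318). Lower it.

```bash
python3 -m handwheel '[[0,0,0.01,0,0,0],[0,0,0.012,0,0,0],[0,0,0.012,0,0,0],[0,0,0.01,0,0,0],[0,0,0.006,0,0,0],[0,0,0,0,0,0],[0,0,0,0,0,0],[0,0,0,0,0,0]]'
python3 -m handwheel '[[0,0,0.001,0,0,0],[0,0,0.001,0,0,0],[0,0,0.001,0,0,0],[0,0,0,0,0,0],[0,0,0,0,0,0],[0,0,0,0,0,0],[0,0,0,0,0,0],[0,0,0,0,0,0]]'
python3 -m handwheel '[[0,0,0.001,0,0,0],[0,0,0.001,0,0,0],[0,0,0,0,0,0],[0,0,0,0,0,0],[0,0,0,0,0,0],[0,0,0,0,0,0],[0,0,0,0,0,0],[0,0,0,0,0,0]]'
```

```text
time: 67.05
ee_pos: [0.5914, 0.0216, 0.1755]
tcp_rot: [180.0, 0.0, 102.1]
wrist_force: [0.5, 0.0, -2.6]
opening: 0.0274
time: 67.72
ee_pos: [0.5912, 0.0216, 0.1719]
tcp_rot: [-180.0, -0.0, 102.1]
wrist_force: [-1.0, -0.6, -2.7]
opening: 0.0273
time: 68.38
ee_pos: [0.5912, 0.0216, 0.1699]
tcp_rot: [180.0, -0.0, 102.1]
wrist_force: [-0.5, -0.6, -2.5]
opening: 0.0275
```

```bash
python3 -m handwheel '[[0,0,0.001,0,0,0],[0,0,0.0005,0,0,0],[0,0,0,0,0,0],[0,0,0,0,0,0],[0,0,0,0,0,0],[0,0,0,0,0,0],[0,0,0,0,0,0],[0,0,0,0,0,0]]'
```

```text
time: 69.05
ee_pos: [0.5913, 0.0216, 0.1695]
tcp_rot: [179.9, 0.0, 102.1]
wrist_force: [-2.9, -0.4, 5.2]
opening: 0.0274
```

Contact. Release, lift, move clear, check.

```bash
python3 -m handwheel '[[0,0,0,0,0,0],[0,0,0,0,0,0],[0,0,0,0,0,0],[0,0,0,0,0,0],[0,0,0,0,0,0],[0,0,0,0,0,0],[0,0,0,0,0,0],[0,0,0,0,0,0]]' -0.1
python3 -m handwheel '[[0,0,-0.01,0,0,0],[0,0,-0.015,0,0,0],[0,0,-0.02,0,0,0],[0,0,-0.02,0,0,0],[0,0,-0.02,0,0,0],[0,0,-0.01,0,0,0],[0,0,0,0,0,0],[0,0,0,0,0,0]]'
python3 -m handwheel '[[0,-0.025,0,0,0,0],[0,-0.03,0,0,0,0],[0,-0.03,0,0,0,0],[0,-0.03,0,0,0,0],[0,-0.03,0,0,0,0],[0,-0.03,0,0,0,0],[0,-0.025,0,0,0,0],[0,0,0,0,0,0]]'
python3 end.py
python3 -c "
import cv2;a=cv2.imread('pics/scene_end.png');cv2.imwrite('pics/fin.png',cv2.resize(a[140:340,200:460],None,fx=3,fy=3))"
```

```text
time: 69.72
ee_pos: [0.5912, 0.0216, 0.1684]
tcp_rot: [-180.0, 0.0, 102.1]
wrist_force: [-0.6, -0.4, -0.0]
opening: 0.0384
time: 70.38
ee_pos: [0.5915, 0.0216, 0.2641]
tcp_rot: [179.9, 0.0, 102.1]
wrist_force: [-0.7, 0.6, -0.9]
opening: 0.0384
time: 71.05
ee_pos: [0.3921, -0.021, 0.2634]
tcp_rot: [-180.0, 0.0, 102.1]
wrist_force: [-0.6, 0.2, 0.7]
opening: 0.0381
scene 140 113 [0.5883 0.0235 0.0685] 0.0011 top 0.0703
scene 121 105 [0.5887 0.0246 0.0586] 0.0011 top 0.0844
scene 102 109 [0.5894 0.0244 0.0491] 0.0012 top 0.0994
scene 83 96 [0.588  0.0251 0.0403] 0.0012 top 0.1143
scene 46 28 [0.5866 0.0206 0.0231] 0.0008 top 0.13
scene bar? 9 ((415.4837951660156, -229.4657440185547), (7.496554374694824, 4.253290176391602), 6.682224750518799) [0.9478407  0.31874445]
scene bar? 1370 ((592.565185546875, 21.689788818359375), (33.164955139160156, 302.95513916015625), 12.081698417663574) [ 0.20891738 -0.9779333 ]
side 140 95 [0.5883 0.0255 0.0681] 0.0011 top 0.0698
side 121 85 [0.5884 0.0266 0.0587] 0.001 top 0.0846
side 102 87 [0.5889 0.0264 0.0491] 0.0012 top 0.0998
side 83 97 [0.5889 0.0273 0.0397] 0.0011 top 0.1144
side 46 37 [0.589  0.0216 0.0224] 0.0008 top 0.1287
side bar? 9 ((409.7841796875, -227.82550048828125), (5.459219455718994, 7.098790168762207), 15.768448829650879) [0.6624008 0.7491497]
side bar? 1180 ((592.2109985351562, 24.72589874267578), (30.907115936279297, 300.21466064453125), 12.003698348999023) [ 0.20854408 -0.978013  ]
wrist bar? 255 ((408.1687927246094, -232.9471435546875), (51.72675704956055, 13.58049201965332), 3.477290630340576) [0.9960534  0.08875587]
wrist bar? 6301 ((593.0003662109375, -44.64862060546875), (34.235923767089844, 167.17623901367188), 25.221643447875977) [ 0.32411137 -0.94601893]
[ 0.39570423 -0.02045777  0.26288814]
```

View pics/fin.png

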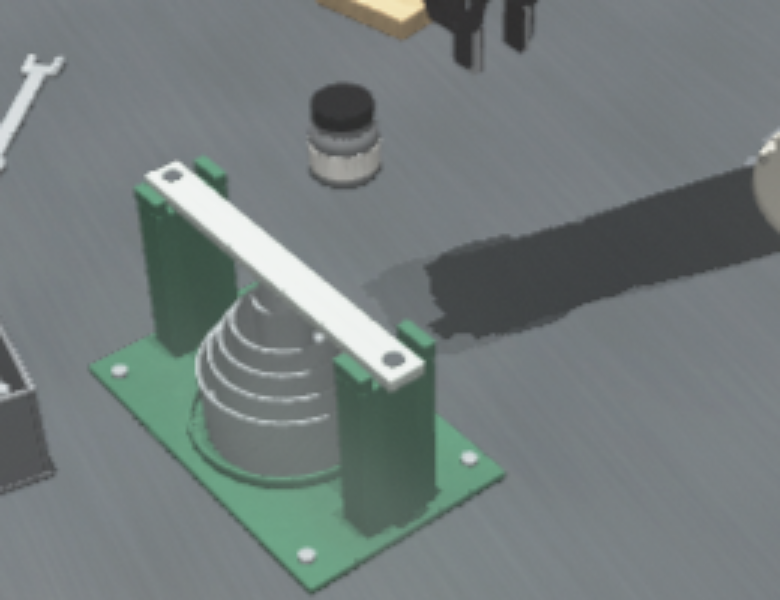

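The bar lies in both saddles ((165,175) and (395,360)), the nest is in size order beneath it, and the jar is upright at (343,135). Handing in.

```bash
python3 -m handwheel '[[0,0,0,0,0,0],[0,0,0,0,0,0],[0,0,0,0,0,0],[0,0,0,0,0,0],[0,0,0,0,0,0],[0,0,0,0,0,0],[0,0,0,0,0,0],[0,0,0,0,0,0]]' && python3 -c "
from workcell import order
print(order.job_done())"
```

```text
time: 71.87
ee_pos: [0.3957, -0.0205, 0.2634]
tcp_rot: [-180.0, 0.0, 102.1]
wrist_force: [-0.2, 0.1, -1.0]
opening: 0.0387
the job is handed in; nothing more can be done
None
```

The job is handed in at 72 s of the 192 s allowed. I took the bar off and set it on the bench, then nested pots 121, 102, 83 and 46 in the 140. Then I laid the bar back in both saddles. Pot_64 was not seen in any picture, so I treated it as absent. Pot_83 had been knocked about 5 cm aside during the run, so I measured it again before picking it up.

Last checks, from the scene and side cameras:
- **Nest:** the rims stand at 0.070, 0.084, 0.099, 0.114 and 0.129 m, which is fully down. Centres agree within 2 mm, except pot_46, about 5 mm off pot_83's axis (limit 13 mm).
- **Bar:** its centre is at (0.592, 0.023), within about 2 mm of the carrier's centre, with yaw 12.0° like the carrier's. It lies flat in both saddles.
- **Jar and robot:** the grease jar is upright and the robot is clear of everything.

The two fixed cameras disagreed by up to 3 mm, and the wrist camera by about 2 mm from them. The wrist camera's last automatic bar fit was off because it saw only part of the bar, so I disregarded it. Nothing else failed, and the hand-in gave no verdict.

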